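Tip the fittings out of the lidded tin

TASK

Pick up the fittings tin by pinching its black handle tab and the orange lid tab together, so that its loose lid stays shut, and carry it to the middle of the black rubber mat; stand it there and let go. Slide the lid fully aside while the tin stands on the mat, then tip all four brass fittings out of the tin's mouth, from low over it, into the blue tray. Stand the emptied tin upright in the middle of the mat again and let go, without touching the fittings with the fingers, pushing the tray away or disturbing anything else on the counter.

Things in the scene. Friction and masses are not known exactly. Their poses are not given: they have to be found in the camera images.
- tin_grip (a point): Middle of the pair of upright tabs on the tin's top, 78 above its underside, over its centre. Tin's axes: z up, -x out of the mouth, +y the way the lid opens. The black tab (y -9 to -1) and the orange lid tab (y +1 to +9 while shut) stand side by side here, 18 across y, both over x -17 to 15: pinched together they hold the lid shut. Both rise from 60 to 97 above the underside.
- black_tab (a point): Middle of the black tab, the tin's handle, fixed to the tin above its centre: 8 thick (y), spanning x -17 to 33 from this point, rising from 60 to 97 above the tin's underside. This point lies at x 0, y -5, z 78 from tin_base. Tin's axes.
- tin_base (a point): Centre of the underside of the fittings tin, tin's axes. Aluminium box 90 (x) x 64 (y) x 50 high, floor and walls 4 thick, 0.45 to 0.65 kg filled; its rear top is closed by a fixed plate up to 54 high. Its -x end is the mouth. Inside it is slippery: with the mouth open, fittings slide out once it tips about 25 to 40 degrees mouth-down.
- lid_tab (a point): On the lid: middle of the free end of its orange tab, 78 above the tin's underside, at x -33, y +5 from tin_base while shut; moves with the lid. The tab is 8 thick (y), spans x -46 to 15 from the tin's centre; at x -46 to -17 only it stands, and can be pushed from its -y side. The lid itself is clear: a plate on the tin's front top (upper face 54 high) and a gate closing the -x end.
- tin_lid (a joint): How far the lid is slid aside along the tin's +y, in m: 0 shut, 0.054 open against its stop. It runs loosely in guides (about 0.3 N of friction, no latch). A push of over about 2 N at the stop drags or tips the tin.
- mat: Black rubber mat 120 (x) x 180 (y) x 3 thick, fixed on the counter; origin at the centre of its underside. Its -x edge runs along the tray.
- tray: Blue steel sorting tray, open on top, 130 (x) x 170 (y) x 32 high outside, wall and floor 3 thick, 0.9 kg, standing 5 to 10 beyond the mat's -x edge, parallel to it; origin at the centre of its underside.
- fitting0_mid (a point): Middle of a brass fitting (hex nut with a round neck, 18 across flats, 16 high), 25 g, inside the tin at the start.
- fitting1_mid (a point): Middle of a brass fitting (flanged sleeve, diameter 21, 15 high), 25 g, inside the tin at the start.
- fitting2_mid (a point): Middle of a brass fitting (hex nut with a round neck, 18 across flats, 16 high), 25 g, inside the tin at the start.
- fitting3_mid (a point): Middle of a brass fitting (flanged sleeve, diameter 21, 15 high), 25 g, inside the tin at the start.
- driver: red-handled screwdriver, about 200 long, lying on the counter; a bystander. Lies along its x axis, handle to -x.
- wallet: brown pocket notebook 60 x 110 x 14, flat on the counter; a bystander. Origin at the centre of its underside.
- plate_a: grey square gasket plate 50 x 50 x 6; a bystander. Origin at the centre of its underside.
- plate_b: second grey square gasket plate 50 x 50 x 6; a bystander. Origin at the centre of its underside.
- collar: brass collar, outside diameter 38, 28 high, standing; a bystander. Origin at the centre of its underside.
- sealant: white round bottle with a blue cap, diameter 40, 100 high, standing; a bystander. Origin at the centre of its underside.
- tap_knob: round steel tap knob, diameter 48, 30 high; a bystander. Origin at the centre of its underside.
There are look-alikes about, which are no part of the job. Several things look just like the mat: the one meant starts farthest from the robot's base.

How it is judged (in metres and radians):
On the way, in this order (a step that is already met when the one before it is completed fails the run):
1. the tin is lifted over 30 mm with the fingers pressing on the lid's tab, lid shut (height (world z) of tin_base above 0.03 m and contact force between the fingers and tin_lid above 1 N and value of joint tin_lid below 0.006 m), for 0.3 s.
2. the tin stands upright on the mat (centre within 50 mm of the mat's centre, tilt under 0.08 rad), lid within 8 mm of shut, and is let go (horizontal distance between tin_base and mat below 0.05 m and height (world z) of tin_base below 0.009 m and angle between tin_base's own z axis and vertical below 0.08 rad and value of joint tin_lid below 0.008 m and contact force between the fingers and tin below 0.2 N), for 0.2 s.
3. the lid is slid over 45 mm aside while the tin stands upright on the mat (centre within 50 mm of the mat's centre, tilt under 0.08 rad) (horizontal distance between tin_base and mat below 0.05 m and height (world z) of tin_base below 0.009 m and angle between tin_base's own z axis and vertical below 0.08 rad and value of joint tin_lid above 0.045 m), for 0.2 s.
4. all four fittings lie in the tray, tipped from the tin (it leans over 0.35 rad) (x of fitting0_mid in the frame of tray between -0.065 and 0.065 m and y of fitting0_mid in the frame of tray between -0.085 and 0.085 m and z of each of fitting0_mid, fitting1_mid, fitting2_mid, fitting3_mid in the frame of tray below 0.036 m and x of fitting1_mid in the frame of tray between -0.065 and 0.065 m and y of fitting1_mid in the frame of tray between -0.085 and 0.085 m and x of fitting2_mid in the frame of tray between -0.065 and 0.065 m and y of fitting2_mid in the frame of tray between -0.085 and 0.085 m and x of fitting3_mid in the frame of tray between -0.065 and 0.065 m and y of fitting3_mid in the frame of tray between -0.085 and 0.085 m and angle between tin_base's own z axis and vertical above 0.35 rad), for 0.1 s.
At the end, for the whole second after the job is handed in: All four fittings lie at rest inside the tray's walls, and the tin stands upright, still and released on the mat: its centre within 50 mm of the mat's centre, its underside under 9 mm above the counter, tilt under 0.08 rad. The lid may be open or shut (horizontal distance between tin_base and mat below 0.05 m and height (world z) of tin_base below 0.009 m and angle between tin_base's own z axis and vertical below 0.08 rad and x of fitting0_mid in the frame of tray between -0.065 and 0.065 m and y of fitting0_mid in the frame of tray between -0.085 and 0.085 m and z of each of fitting0_mid, fitting1_mid, fitting2_mid, fitting3_mid in the frame of tray below 0.036 m and x of fitting1_mid in the frame of tray between -0.065 and 0.065 m and y of fitting1_mid in the frame of tray between -0.085 and 0.085 m and x of fitting2_mid in the frame of tray between -0.065 and 0.065 m and y of fitting2_mid in the frame of tray between -0.085 and 0.085 m and x of fitting3_mid in the frame of tray between -0.065 and 0.065 m and y of fitting3_mid in the frame of tray between -0.085 and 0.085 m and linear speed of each of tin, fitting0, fitting1, fitting2, fitting3 below 0.02 m/s); the robot touches nothing.
It fails at once if the lid opens more than 12 mm while the tin is over 250 mm from the mat's centre (value of joint tin_lid above 0.012 m and horizontal distance between tin_base and mat above 0.25 m).
It fails at once if the fingers press on a fitting (contact force between the fingers and fitting0 above 0.5 N or contact force between the fingers and fitting1 above 0.5 N or contact force between the fingers and fitting2 above 0.5 N or contact force between the fingers and fitting3 above 0.5 N).
It fails at once if a fitting is higher than 200 mm over the counter while the lid is open (value of joint tin_lid above 0.02 m and height (world z) of any of fitting0_mid, fitting1_mid, fitting2_mid, fitting3_mid above 0.2 m).
It fails at once if the tray is shoved more than 30 mm (distance of tray from where it was at the start of the episode above 0.03 m).
It fails at once if a bystander is moved more than 30 mm (distance of any of driver, wallet, plate_a, plate_b, collar, sealant, tap_knob from where it was at the start of the episode above 0.03 m).
It also fails if it takes over 72 s, if anything falls off the work surface, if the arm or the gripper's body presses on something with over 40 N, if the wrist force passes 120 N, or if a joint passes its speed limit or range.

ROBOT

A 6-joint arm with a two-finger parallel gripper is mounted at the origin on the work surface. World frame = base frame: x ahead of the robot, y to its left, z up, the work surface at z = 0. Lengths are in mm, angles in rad, forces in N, time in s.
With the tool pointing down it reaches from about 350 to 875 mm from the base axis. Payload 4.2 kg.
Tool frame: the origin (TCP) lies on the mounting face of the last link; the fingertips stand 173 mm ahead of it and the grasp point (between the pads) lies 155 mm ahead of it; z points along the fingers, y is the direction in which the jaws open and shut (so a half turn about z gives the same grasp; the last joint's range is limited). The gripper opens to 85 mm and grips with 20 to 120 N. Pads are 22 mm wide; open, the fingers measure 114 mm over their backs; the gripper's body (76 mm by 85 mm) begins 54 mm behind the grasp point. The pads swing forward as they close: fully open they stand 13 mm farther back than shut.
Start: joints at [1.54, 0.385, 0.008, 0, -1.194, -0.259], TCP at [178.568, 598.927, 404.712] pointing down, gripper open.
Joint ranges: [-3.14, 3.14], [-1.21, 2.06], [-1.07, 1.41], [-3.16, 2.05], [-2.99, -0.16], [-3.1, 3.1]. Speed limits (rad/s): [2.79, 2.79, 3.14, 3.14, 3.14, 3.14].

INTERFACE

Orientations are given as a unit quaternion [x, y, z, w].
In Python, from bench import arm gives the robot as it stands.
- The arm moves only by the shell command python3 -m jog 'ROWS' [OPENING]. ROWS is JSON, a list that holds one entry, the list of rows, each a list of 4 numbers: the shift along the tool's x, y, z in mm, then the turn about the tool's z in degrees. In form: [[[x, y, z, spin], ...]]. A call has exactly 5 rows; each row is the pose to reach, as a shift and turn from the pose measured when the call began, along the tool's axes at that moment; what a row does not reach only later rows make up. A row lasts 1/8 s, in which the tool goes at most 62.5 mm and 10.7 degrees, less where a joint would pass 70% of its speed; a pose out of reach is approached as far as the arm can. A call with a gripper value outside its range is refused whole. OPENING is the finger opening in mm, from 0 to 85.4, set as the call begins (- or left out, the last holds). The fingers move at their own pace and stop on an object; the grip force is fixed at half the most. Time passes only in rows, so rows that repeat a pose let the fingers close, or fill a call up. It gives the time, the measured TCP pose, the force and the opening at its end, in the units of the state.
- arm.read_state(): the state, without advancing time (a new reading comes with each control period).
- arm.get_image(name): name is "scene" or "top"; returns (picture, depth): 400x640x3 uint8, blue, green, red; 400x640 float32, mm along the optical axis (not along the pixel's ray), 0 where there is no reading.
- arm.camera_params(name): a dict with "mtx" (3x3 intrinsics, pixels), "k1" (the pictures are not rectified: a ray, as slopes to the right and down, at radius r is drawn at 1 + k1 r^2 times it, then the intrinsics apply), "R" (3x3) and "t" (3): a world point X has camera coordinates R X + t. Camera axes: x right, y down, z forward; pixel columns grow to the right and rows downward; lengths in mm; the calibration is good to about 2 mm. A picture is of the moment at which its call begins. camera_params takes no time and is no camera call.
- arm.job_done(): hands the job in, once; it reports no verdict.
The state is a dict: "clock": time; "joints": joint angles; "joint_vel": joint speeds; "joint_efforts": joint torques, N m; "position": TCP position; "ee_rot": TCP orientation; "contact_force": force on the tool from outside, world axes, zero at the start; "wrist_torque": the same for the moment, N m; "gripper_width": finger opening in mm.
Only numpy, scipy, OpenCV 4.12 (cv2) and the standard library are available. Lean on these libraries where they do the work, as an engineer would, in place of code of your own. Each camera call takes 0.05 s, during which the arm holds its last target.

## Working session

There is one attempt and no reset: what is moved stays moved. The work goes in short steps, Python scripts to look and compute and a shell command to move; the robot and the scene stay as the last step left them, time stands still between calls to the robot, and variables do not carry over. Pictures are saved under pics/ and viewed, and the job is handed in when it is done.

```bash
mkdir -p pics; ls; python3 - <<'E'
from bench import arm
import cv2, numpy as np
s=arm.read_state();print(s)
for n in("scene","top"):
    im,d=arm.get_image(n);cv2.imwrite(f"pics/{n}0.png",im);np.save(f"pics/{n}0.npy",d)
    print(n,arm.camera_params(n))
E
```

```text
pics
{'clock': 0.0, 'joints': array([ 1.53962155e+00,  3.85577277e-01,  6.62036701e-03, -5.01978622e-04,
       -1.19399867e+00, -2.58593129e-01]), 'joint_vel': array([-0.0009917 ,  0.00020958, -0.00038402, -0.00056928,  0.00034917,
       -0.00057054]), 'joint_efforts': array([-1.18532738e-03, -3.92288160e+01,  1.88399327e+01,  4.18620184e+00,
       -4.65793230e-03,  2.42641043e-06]), 'position': array([178.49183392, 598.75860485, 403.6060753 ]), 'ee_rot': array([ 9.89508689e-01, -1.44469144e-01, -1.09276583e-04,  1.09912203e-03]), 'contact_force': array([-0.62196375, -0.18695656,  0.08754714]), 'wrist_torque': array([-0.04740963,  0.04543857,  0.01124574]), 'gripper_width': 85.26062250858402}
scene {'mtx': array([[477.07862219,   0.        , 324.09356618],
       [  0.        , 477.07862219, 197.3949545 ],
       [  0.        ,   0.        ,   1.        ]]), 'k1': -0.03467104744461194, 'R': array([[ 0.77963136,  0.62617846, -0.00868769],
       [ 0.40441082, -0.51401212, -0.75646773],
       [-0.47814938,  0.58625257, -0.65397331]]), 't': array([-418.19979039, -170.9226965 , 1439.02935339])}
top {'mtx': array([[503.37620536,   0.        , 319.2103102 ],
       [  0.        , 503.37620536, 198.55808322],
       [  0.        ,   0.        ,   1.        ]]), 'k1': -0.15432421622195688, 'R': array([[ 0.01763768, -0.99976247,  0.01280276],
       [-0.98853756, -0.01935706, -0.14972909],
       [ 0.14994135, -0.01001514, -0.98864417]]), 't': array([ -26.43408234,  582.15964295, 1434.01200485])}
```

View pics/top0.png

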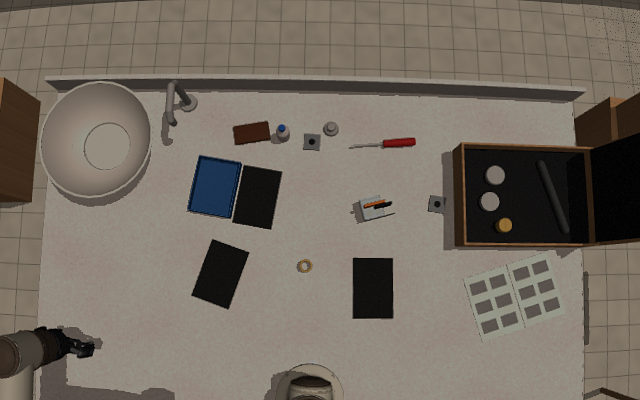

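View pics/scene0.png

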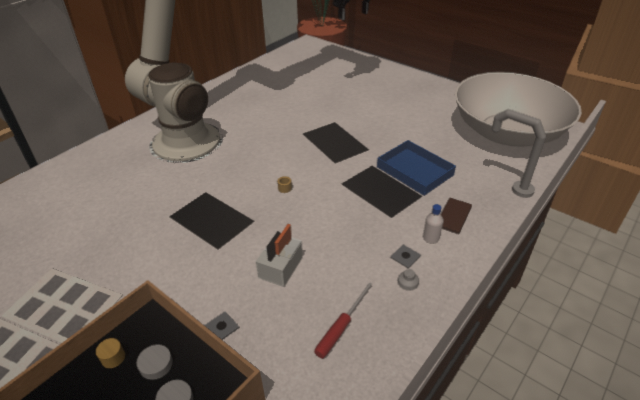

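```bash
cat > h.py <<'E'
import cv2, numpy as np
from bench import arm
def ray(cam,uv):
    p=arm.camera_params(cam);uv=np.atleast_2d(np.array(uv,float))
    K=p["mtx"];q=(uv-K[:2,2])/[K[0,0],K[1,1]]
    x=q.copy()
    for _ in range(30): x=q/(1+p["k1"]*(x**2).sum(1,keepdims=True))
    d=np.c_[x,np.ones(len(x))]@p["R"]
    return -p["R"].T@p["t"],d
def onz(cam,uv,z):
    c,d=ray(cam,uv);return c+d*((z-c[2])/d[:,2])[:,None]
def proj(cam,X):
    p=arm.camera_params(cam);Y=np.atleast_2d(X)@p["R"].T+p["t"];s=Y[:,:2]/Y[:,2:]
    s=s*(1+p["k1"]*(s**2).sum(1,keepdims=True));return s*p["mtx"][0,0]+p["mtx"][:2,2]
def deproj(cam,uv,depth):
    c,d=ray(cam,uv);return c+d*np.array(depth)[:,None]
def crop(im,x0,y0,x1,y1,k,fn):
    cv2.imwrite(fn,cv2.resize(im[y0:y1,x0:x1],None,fx=k,fy=k,interpolation=cv2.INTER_CUBIC))
E
python3 - <<'E'
from h import *
im=cv2.imread("pics/top0.png")
crop(im,175,140,295,240,6,"pics/c1.png");crop(im,335,180,415,240,9,"pics/c2.png")
im2=cv2.imread("pics/scene0.png");crop(im2,240,215,320,290,8,"pics/c3.png")
hsv=cv2.cvtColor(im,cv2.COLOR_BGR2HSV)
def rects(m,z):
    for c in cv2.findContours(m,0,1)[0]:
        if cv2.contourArea(c)<300: continue
        x=c[:,0,:]
        if x[:,0].max()>440 or x[:,0].min()<150: continue
        P=onz("top",x,z)[:,:2].astype(np.float32);print(np.round(x.mean(0)),cv2.minAreaRect(P))
print("black");rects((hsv[...,2]<45).astype(np.uint8)*255,3)
print("blue");rects(((hsv[...,0]>100)&(hsv[...,0]<125)&(hsv[...,1]>120)).astype(np.uint8)*255,32)
E
```

```text
black
[372. 288.] ((325.7068176269531, -179.0202178955078), (174.35499572753906, 116.83259582519531), 0.5764122009277344)
[220. 274.] ((358.04034423828125, 275.4669494628906), (117.89171600341797, 177.60507202148438), 71.38944244384766)
[257. 197.] ((591.0598754882812, 173.23202514648438), (117.40312957763672, 178.17462158203125), 81.09758758544922)
blue
[214. 186.] ((616.28466796875, 298.12371826171875), (134.62901306152344, 168.42727661132812), 80.72259521484375)
```

View pics/c1.png

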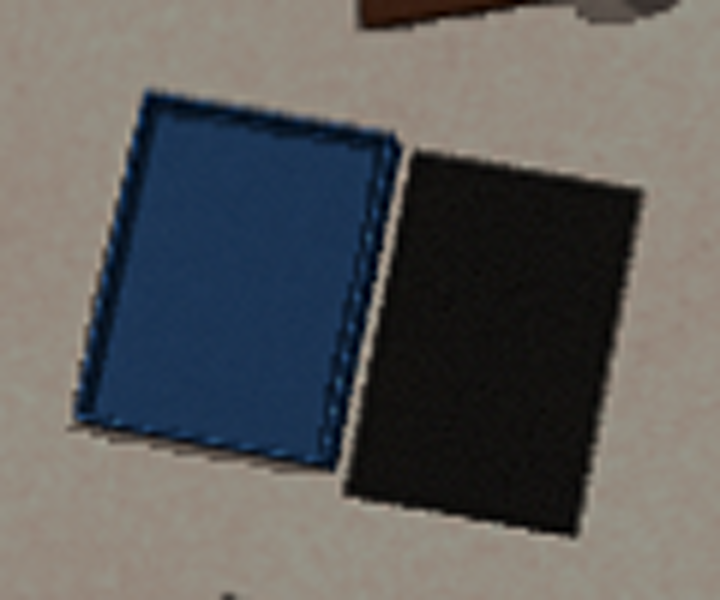

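View pics/c2.png

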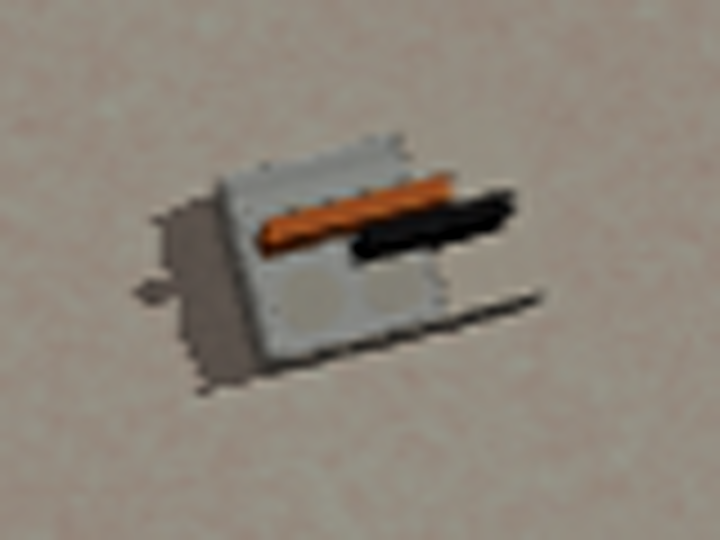

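View pics/c3.png

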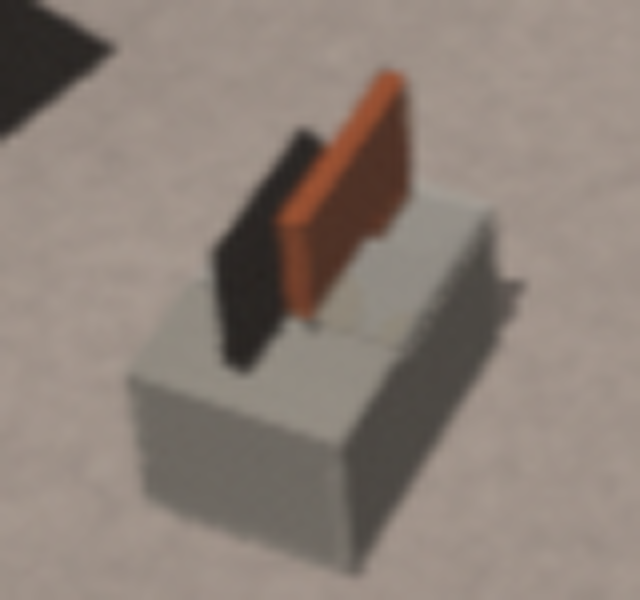

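```bash
python3 - <<'E'
from h import *
im=cv2.imread("pics/top0.png");d=np.load("pics/top0.npy")
hsv=cv2.cvtColor(im,cv2.COLOR_BGR2HSV)
H,S,V=cv2.split(hsv)
w=np.zeros(H.shape,bool);w[195:215,355:400]=1
org=w&(H<15)&(S>150); blk=w&(V<40)
for n,m in(("o",org),("b",blk)):
    v,u=np.nonzero(m);P=deproj("top",np.c_[u,v],d[v,u]);print(n,len(u),u.min(),u.max(),v.min(),v.max(),"z pct",np.percentile(P[:,2],[5,25,50,75,95]).round())
    c=max(cv2.findContours(m.astype(np.uint8),0,1)[0],key=cv2.contourArea)
    print(cv2.minAreaRect(onz("top",c[:,0,:],97)[:,:2].astype(np.float32)))
    Q=P[np.abs(P[:,2]-97)<6][:,:2]; print(len(Q),cv2.minAreaRect(Q.astype(np.float32)))
# tin top by depth
v,u=np.mgrid[180:240,340:410];u=u.ravel();v=v.ravel();P=deproj("top",np.c_[u,v],d[v,u])
Q=P[(P[:,2]>46)&(P[:,2]<60)];print(len(Q),cv2.minAreaRect(Q[:,:2].astype(np.float32)))
# scene cam
im=cv2.imread("pics/scene0.png");d=np.load("pics/scene0.npy");H,S,V=cv2.split(cv2.cvtColor(im,cv2.COLOR_BGR2HSV))
w=np.zeros(H.shape,bool);w[220:265,262:295]=1
for n,m in(("o",w&(H<12)&(S>130)),("b",w&(V<60)&(S<90))):
    v,u=np.nonzero(m);P=deproj("scene",np.c_[u,v],d[v,u]);Q=P[np.abs(P[:,2]-96)<4];print(n,len(P),len(Q),P[:,2].max(),cv2.minAreaRect(Q[:,:2].astype(np.float32)))
# bystander heights within area
d=np.load("pics/top0.npy");v,u=np.mgrid[80:260,180:440];u=u.ravel();v=v.ravel();P=deproj("top",np.c_[u,v],d[v,u]);print("max z",P[P[:,0]<800][:,2].max())
for n,uv in dict(wal=(252,133),seal=(282,130),pa=(311,142),knob=(330,128),drv=(400,142),col=(305,266),pb=(437,204)).items(): print(n,onz("top",uv,10)[0].round())
E
```

```text
o 75 364 384 200 207 z pct [ 80.  92.  95.  98. 102.]
((563.4070434570312, -170.6769256591797), (9.67906379699707, 60.49417495727539), 15.149981498718262)
58 ((564.19384765625, -172.37008666992188), (9.137372970581055, 55.832786560058594), 13.60272216796875)
b 66 374 393 202 214 z pct [ 54.  85.  94.  98. 101.]
((559.5643920898438, -194.893310546875), (11.727831840515137, 49.97793197631836), 10.555961608886719)
43 ((562.661376953125, -197.24896240234375), (8.616223335266113, 45.95233917236328), 15.911101341247559)
525 ((564.3782958984375, -185.78323364257812), (64.92733764648438, 93.25019836425781), 15.731170654296875)
o 196 91 99.24153688560921 ((565.4388427734375, -176.30528259277344), (10.386161804199219, 60.648929595947266), 15.408608436584473)
b 143 60 808.1560999952676 ((563.3587036132812, -200.75308227539062), (7.710875034332275, 49.51395797729492), 16.419300079345703)
max z 1505.2322655375824
wal [788. 194.  10.]
seal [799. 102.  10.]
pa [762.  12.  10.]
knob [808. -45.  10.]
drv [ 769. -262.   10.]
col [386.  22.  10.]
pb [ 578. -374.   10.]
```

```bash
cat > go.py <<'E'
# usage: go.py x y z yaw_deg(of tool y axis) -> shift in tool axes, for grasp-centre TCP target
import sys,numpy as np
from scipy.spatial.transform import Rotation as R
from bench import arm
s=arm.read_state();r=R.from_quat(s["ee_rot"]).as_matrix()
y=np.degrees(np.arctan2(r[1,1],r[0,1]))
print("t %.2f pos"%s["clock"],s["position"].round(1),"yawY %.1f"%y,"tz",r[:,2].round(3),"w %.1f"%s["gripper_width"],"F",s["contact_force"].round(1),"j",s["joints"].round(2))
if len(sys.argv)>4:
    t=np.array(list(map(float,sys.argv[1:4])))
    d=r.T@(t-s["position"]);sp=-((float(sys.argv[4])-y+90)%180-90)
    print("shift",d.round(1),"spin %.1f"%sp)
E
python3 go.py 564.5 -189.5 300 15.5
```

```text
t 0.10 pos [178.5 598.8 403.7] yawY -106.6 tz [-0.    -0.002 -1.   ] w 85.1 F [0.4 0.2 0.2] j [ 1.54  0.39  0.01 -0.   -1.19 -0.26]
shift [595.2 644.8 105.1] spin 57.9
```

```bash
python3 -m jog '[[[40,43,0,8],[80,86,0,16],[120,129,0,24],[160,172,0,32],[200,215,0,40]]]' 60; python3 go.py 564.5 -189.5 300 15.5
```

```text
clock: 0.72
position: [309.1, 333.6, 404.0]
ee_rot: [0.879, -0.476, 0.0, 0.001]
contact_force: [1.9, 1.0, 0.3]
gripper_width: 60.1
t 0.72 pos [309.1 333.6 404. ] yawY -146.8 tz [-0.001 -0.002 -1.   ] w 60.1 F [1.9 1.  0.3] j [ 1.18  0.09 -0.39  0.   -1.09 -0.6 ]
shift [577.5  72.  105. ] spin 17.7
```

```bash
python3 -m jog '[[[55,7,5,4],[110,14,10,8],[165,21,15,12],[220,28,20,16],[275,35,25,17.7]]]'; python3 go.py 564.5 -189.5 300 15.5
```

```text
clock: 1.35
position: [430.4, 82.4, 379.3]
ee_rot: [0.795, -0.606, 0.0, 0.001]
contact_force: [0.7, -0.0, 0.2]
gripper_width: 59.8
t 1.35 pos [430.4  82.4 379.3] yawY -164.6 tz [-0.    -0.002 -1.   ] w 59.8 F [ 0.7 -0.   0.2] j [ 0.56  0.09 -0.46  0.   -1.02 -0.29]
shift [297.6 -57.1  79.8] spin -0.1
```

```bash
python3 -m jog '[[[60,-11,14,0],[120,-23,28,0],[180,-34,42,0],[240,-46,56,0],[298,-57,70,0]]]'; python3 go.py 564.5 -189.5 300 15.5
python3 - <<'E'
from h import *
im,d=arm.get_image("top");cv2.imwrite("pics/t2.png",im);crop(im,310,160,430,250,6,"pics/t2c.png")
im,d=arm.get_image("scene");crop(im,220,150,330,290,4,"pics/s2c.png")
E
```

```text
clock: 1.98
position: [564.9, -191.3, 309.1]
ee_rot: [0.795, -0.606, 0.0, 0.001]
contact_force: [0.0, 1.0, -0.2]
gripper_width: 60.1
t 1.98 pos [ 564.9 -191.3  309.1] yawY -164.6 tz [-0.001 -0.002 -1.   ] w 60.1 F [ 0.   1.  -0.2] j [-0.05  0.42 -0.2   0.   -0.96  0.32]
shift [-1.9 -0.1  9. ] spin -0.1
```

View pics/s2c.png

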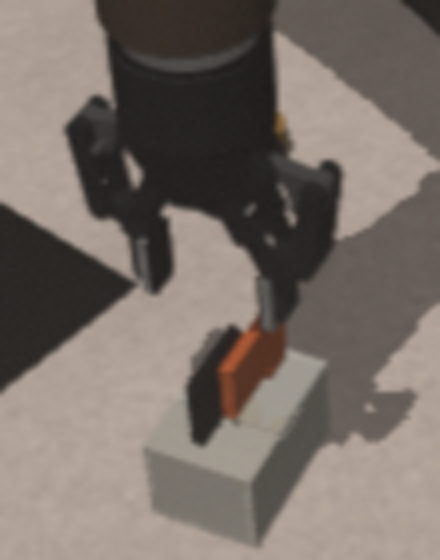

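```bash
python3 -m jog '[[[-1,0,25,0],[-2,0,50,0],[-2,0,70,0],[-2,0,75,0],[-2,0,75,0]]]'; python3 -m jog '[[[0,0,0,0],[0,0,0,0],[0,0,0,0],[0,0,0,0],[0,0,0,0]]]' 0;python3 go.py
```

```text
clock: 2.7
position: [564.5, -191.7, 231.7]
ee_rot: [0.794, -0.608, -0.001, 0.002]
contact_force: [0.8, -0.5, 0.3]
gripper_width: 60.0
clock: 3.32
position: [564.8, -191.7, 232.8]
ee_rot: [0.794, -0.608, -0.0, 0.002]
contact_force: [-1.6, 2.0, 6.5]
gripper_width: 16.3
t 3.33 pos [ 564.8 -191.7  232.8] yawY -164.9 tz [-0.003 -0.003 -1.   ] w 16.3 F [-1.6  2.   6.5] j [-0.06  0.51 -0.27  0.   -0.79  0.32]
```

```bash
python3 -m jog '[[[0,0,-8,0],[0,0,-20,0],[0,0,-35,0],[0,0,-55,0],[0,0,-75,0]]]'; python3 -m jog '[[[0,0,-5,0],[0,0,-5,0],[0,0,-5,0],[0,0,-5,0],[0,0,-5,0]]]';python3 go.py 591 173 320 -8.9
python3 - <<'E'
from h import *
im,d=arm.get_image("scene");crop(im,220,120,330,290,4,"pics/s3c.png")
E
```

```text
clock: 3.95
position: [564.8, -191.5, 308.9]
ee_rot: [0.794, -0.608, -0.0, 0.002]
contact_force: [0.9, -0.0, -5.3]
gripper_width: 16.4
clock: 4.58
position: [564.8, -191.5, 313.3]
ee_rot: [0.794, -0.608, -0.001, 0.002]
contact_force: [-0.5, 0.2, -5.3]
gripper_width: 16.0
t 4.58 pos [ 564.8 -191.5  313.3] yawY -164.9 tz [-0.004 -0.002 -1.   ] w 16.0 F [-0.5  0.2 -5.3] j [-0.06  0.42 -0.19  0.   -0.97  0.32]
shift [-345.1 -120.1   -7.6] spin 24.0
```

View pics/s3c.png

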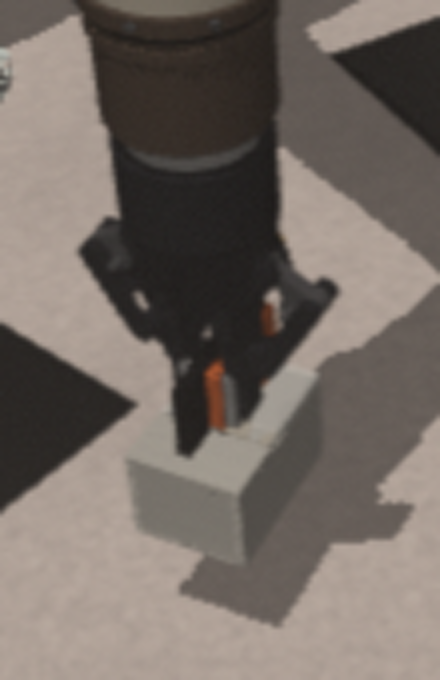

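```bash
python3 -m jog '[[[-20,-7,0,2],[-60,-21,0,5],[-105,-37,0,8],[-150,-52,0,11],[-195,-68,0,14]]]'; python3 go.py 591 173 320 -8.9
```

```text
clock: 5.25
position: [579.7, 16.0, 313.0]
ee_rot: [0.713, -0.701, -0.0, 0.002]
contact_force: [1.1, 0.4, -6.1]
gripper_width: 16.3
t 5.25 pos [579.7  16.  313. ] yawY -179.0 tz [-0.004 -0.002 -1.   ] w 16.3 F [ 1.1  0.4 -6.1] j [ 0.31  0.39 -0.23  0.   -0.95 -0.29]
shift [-156.8  -14.    -7.4] spin 9.9
```

```bash
python3 -m jog '[[[-45,-4,0,3],[-90,-8,0,6],[-125,-11,0,9],[-150,-13,0,9.9],[-156,-14,0,9.9]]]'; python3 go.py 591 173 236 -8.9
python3 - <<'E'
from h import *
im,d=arm.get_image("scene");crop(im,310,80,470,250,4,"pics/s4c.png")
im,d=arm.get_image("top");crop(im,175,140,295,240,6,"pics/t4c.png")
E
```

```text
clock: 5.88
position: [591.1, 173.8, 312.3]
ee_rot: [-0.651, 0.759, 0.0, -0.002]
contact_force: [-0.4, 0.1, -6.5]
gripper_width: 16.0
t 5.88 pos [591.1 173.8 312.3] yawY 171.2 tz [-0.004 -0.002 -1.   ] w 16.0 F [-0.4  0.1 -6.5] j [ 0.55  0.45 -0.14  0.   -0.99 -0.7 ]
shift [ 0.6 -0.3 76.3] spin 0.1
```

View pics/s4c.png

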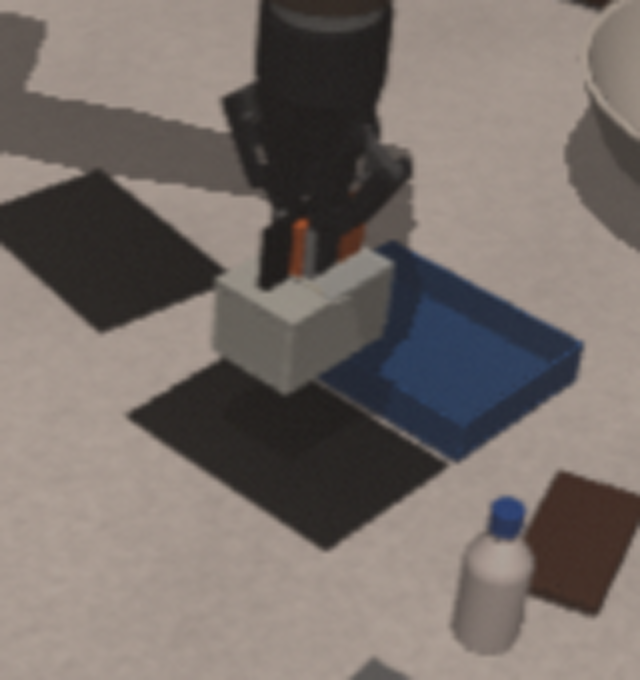

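View pics/t4c.png

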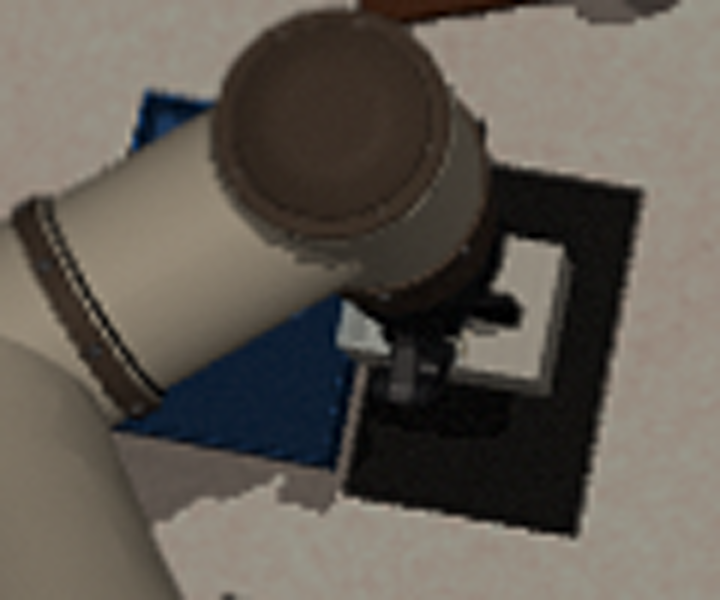

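```bash
python3 -m jog '[[[0,0,25,0],[0,0,50,0],[0,0,65,0],[0,0,72,0],[0,0,75,0]]]'; python3 -m jog '[[[0,0,0,0],[0,0,0.5,0],[0,0,1,0],[0,0,1,0],[0,0,1,0]]]';python3 go.py
```

```text
clock: 6.6
position: [591.0, 172.2, 237.5]
ee_rot: [-0.65, 0.76, 0.0, -0.002]
contact_force: [-0.6, 0.2, -5.8]
gripper_width: 16.4
clock: 7.22
position: [591.0, 172.2, 236.6]
ee_rot: [-0.65, 0.76, 0.0, -0.002]
contact_force: [-0.4, -1.1, -5.6]
gripper_width: 16.1
t 7.22 pos [591.  172.2 236.6] yawY 171.1 tz [-0.003 -0.003 -1.   ] w 16.1 F [-0.4 -1.1 -5.6] j [ 0.55  0.53 -0.22  0.   -0.83 -0.7 ]
```

```bash
python3 -m jog '[[[0,0,0.5,0],[0,0,1,0],[0,0,1.5,0],[0,0,2,0],[0,0,2,0]]]';python3 go.py
```

```text
clock: 7.85
position: [591.0, 172.2, 235.9]
ee_rot: [-0.651, 0.759, -0.0, -0.002]
contact_force: [-5.4, -0.6, 5.6]
gripper_width: 16.3
t 7.85 pos [591.  172.2 235.9] yawY 171.2 tz [-0.003 -0.003 -1.   ] w 16.3 F [-5.4 -0.6  5.6] j [ 0.55  0.53 -0.22  0.   -0.82 -0.7 ]
```

```bash
python3 -m jog '[[[0,0,0,0],[0,0,0,0],[0,0,0,0],[0,0,0,0],[0,0,0,0]]]' 50;python3 go.py;  python3 -m jog '[[[0,0,-15,0],[0,0,-40,0],[0,0,-60,0],[0,0,-75,0],[0,0,-75,0]]]'; python3 go.py 595 110 310 0
python3 - <<'E'
from h import *
im,d=arm.get_image("scene");crop(im,310,80,470,250,4,"pics/s5c.png")
E
```

```text
clock: 8.48
position: [591.0, 172.2, 235.8]
ee_rot: [-0.65, 0.76, -0.0, -0.002]
contact_force: [-0.2, -0.8, -0.2]
gripper_width: 50.0
t 8.47 pos [591.  172.2 235.8] yawY 171.2 tz [-0.003 -0.003 -1.   ] w 50.0 F [-0.2 -0.8 -0.2] j [ 0.55  0.53 -0.22  0.   -0.82 -0.7 ]
clock: 9.1
position: [591.5, 172.5, 312.6]
ee_rot: [-0.651, 0.759, -0.0, -0.0]
contact_force: [-0.1, 0.1, 0.3]
gripper_width: 49.9
t 9.10 pos [591.5 172.5 312.6] yawY 171.2 tz [ 0.001 -0.001 -1.   ] w 49.9 F [-0.1  0.1  0.3] j [ 0.55  0.45 -0.14  0.   -0.98 -0.7 ]
shift [ 61.2 -13.1   2.7] spin -8.8
```

View pics/s5c.png

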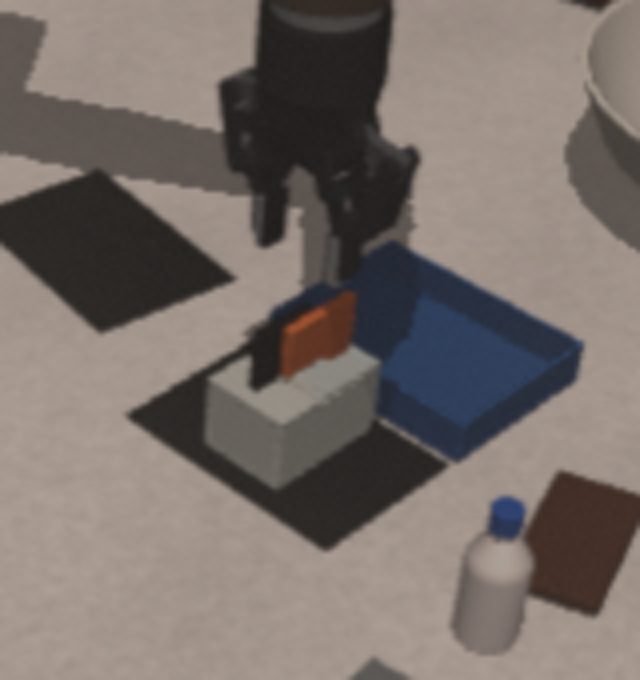

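```bash
python3 -m jog '[[[-18,25,0,0],[-36,55,0,0],[-36,85,0,0],[-36,110,0,0],[-36,120,0,0]]]' 0; python3 go.py
python3 - <<'E'
from h import *
im,d=arm.get_image("scene");cv2.imwrite("pics/s6.png",im);np.save("pics/s6.npy",d);crop(im,310,80,470,250,4,"pics/s6c.png")
im,d=arm.get_image("top");cv2.imwrite("pics/t6.png",im);np.save("pics/t6.npy",d);crop(im,175,140,295,240,6,"pics/t6c.png")
E
```

```text
clock: 9.78
position: [476.9, 226.4, 310.7]
ee_rot: [-0.651, 0.759, -0.0, -0.002]
contact_force: [0.4, 1.1, 0.0]
gripper_width: 0.4
t 9.78 pos [476.9 226.4 310.7] yawY 171.2 tz [-0.003 -0.003 -1.   ] w 0.4 F [0.4 1.1 0. ] j [ 0.75  0.31 -0.36 -0.   -0.9  -0.9 ]
```

View pics/t6c.png

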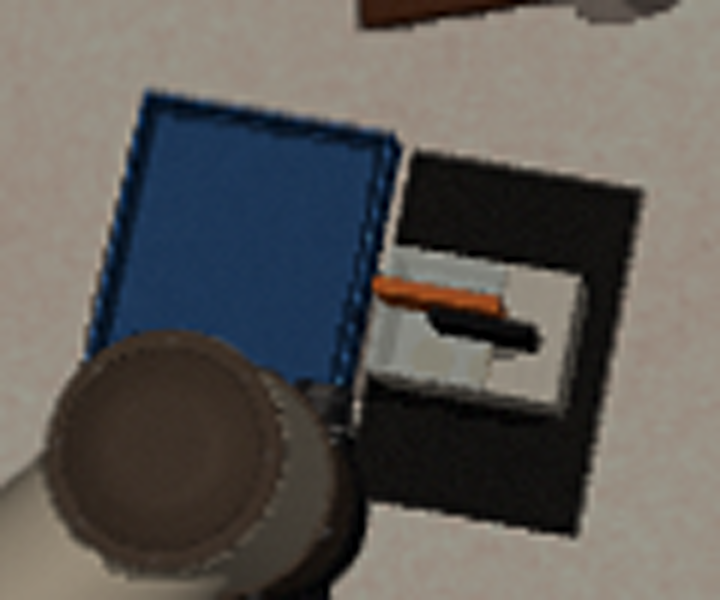

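View pics/s6c.png

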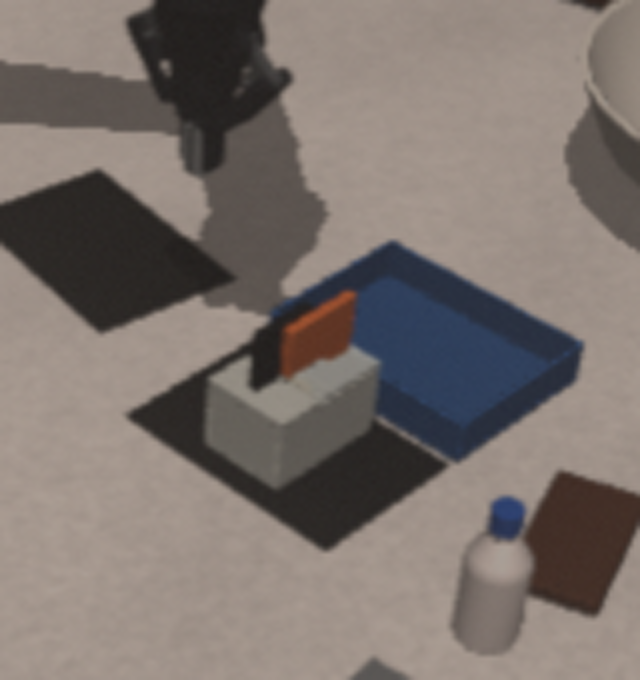

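Tin stands aligned on the mat, lid shut, mouth toward the tray. I'll measure the tabs and the tray.

```bash
cat > tabs.py <<'E'
from h import *
import sys
def tabs(tf,tn,box,zt=100):
    im=cv2.imread(tf);d=np.load(tn);H,S,V=cv2.split(cv2.cvtColor(im,cv2.COLOR_BGR2HSV))
    x0,y0,x1,y1=box;w=np.zeros(H.shape,bool);w[y0:y1,x0:x1]=1
    m=w&(H<15)&(S>150)
    c=max(cv2.findContours(m.astype(np.uint8),0,1)[0],key=cv2.contourArea)
    print("orange",cv2.minAreaRect(onz("top",c[:,0,:],zt)[:,:2].astype(np.float32)))
    v,u=np.nonzero(m);P=deproj("top",np.c_[u,v],d[v,u]);Q=P[np.abs(P[:,2]-zt)<6];print(len(Q),cv2.minAreaRect(Q[:,:2].astype(np.float32)))
E
python3 - <<'E'
from tabs import *
tabs("pics/t6.png","pics/t6.npy",(230,180,270,196))
im=cv2.imread("pics/t6.png");d=np.load("pics/t6.npy");H,S,V=cv2.split(cv2.cvtColor(im,cv2.COLOR_BGR2HSV))
w=np.zeros(H.shape,bool);w[188:202,246:268]=1
v,u=np.nonzero(w&(V<40));P=deproj("top",np.c_[u,v],d[v,u]);Q=P[np.abs(P[:,2]-100)<6];print("black",len(Q),cv2.minAreaRect(Q[:,:2].astype(np.float32)))
# tray rim corners from first picture by hand (crop px/6+offset)
uv=np.array([[148,92],[398,138],[335,468],[77,418]])/6+[175,140]
P=onz("top",uv,32);print(P.round(1),P.mean(0))
uv=np.array([[414,152],[642,190],[577,536],[345,494]])/6+[175,140]
P=onz("top",uv,3);print(P.round(1),P.mean(0))
d=np.load("pics/top0.npy");v,u=np.mgrid[150:225,182:245];u=u.ravel();v=v.ravel();P=deproj("top",np.c_[u,v],d[v,u]);Q=P[(P[:,2]>22)&(P[:,2]<40)];print(cv2.minAreaRect(Q[:,:2].astype(np.float32)),np.median(Q[:,2]))
E
```

```text
orange ((596.5438232421875, 189.0039825439453), (62.346290588378906, 11.966934204101562), 80.39495086669922)
56 ((593.9320678710938, 191.31597900390625), (59.290531158447266, 18.118988037109375), 80.79431915283203)
black 49 ((585.0054321289062, 168.5784912109375), (50.44950866699219, 7.970921993255615), 80.12074279785156)
[[709.3 347.7  32. ]
 [687.7 219.8  32. ]
 [521.2 244.   32. ]
 [543.3 374.2  32. ]] [615.39460889 296.41539053  32.        ]
[[686.9 215.6   3. ]
 [669.3  98.7   3. ]
 [492.8 126.1   3. ]
 [511.4 243.3   3. ]] [590.12310574 170.93021955   3.        ]
((618.973876953125, 300.50128173828125), (131.87310791015625, 172.23196411132812), 80.87557983398438) 30.316212084243375
```

```bash
python3 -m jog '[[[0,0,30,0],[0,-10,60,0],[-0.5,-40,70,0],[-0.5,-70,71,0],[-0.5,-90,71,0]]]' 0; python3 go.py
python3 - <<'E'
from h import *
im,d=arm.get_image("scene");crop(im,310,80,470,250,4,"pics/s7c.png")
E
```

```text
clock: 10.5
position: [568.6, 212.5, 238.9]
ee_rot: [-0.65, 0.76, -0.0, -0.002]
contact_force: [-0.9, 0.7, 0.4]
gripper_width: -0.0
t 10.50 pos [568.6 212.5 238.9] yawY 171.1 tz [-0.003 -0.003 -1.   ] w -0.0 F [-0.9  0.7  0.4] j [ 0.62  0.52 -0.24  0.   -0.82 -0.78]
```

View pics/s7c.png

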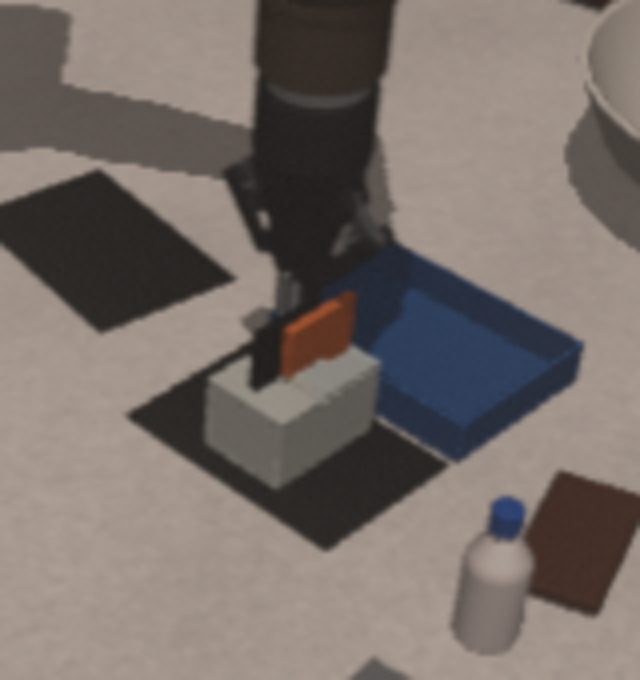

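```bash
python3 -m jog '[[[0,-5,0,0],[0,-10,0,0],[0,-15,0,0],[0,-20,0,0],[0,-25,0,0]]]'; python3 -m jog '[[[0,-5,0,0],[0,-10,0,0],[0,-15,0,0],[0,-20,0,0],[0,-25,0,0]]]'; python3 go.py
python3 - <<'E'
from h import *
im,d=arm.get_image("scene");crop(im,310,80,470,250,4,"pics/s8c.png")
E
```

```text
clock: 11.18
position: [595.2, 208.5, 239.1]
ee_rot: [-0.65, 0.76, -0.001, -0.001]
contact_force: [-0.6, -0.2, 0.5]
gripper_width: -0.1
clock: 11.8
position: [620.2, 204.6, 239.2]
ee_rot: [-0.65, 0.76, -0.001, -0.001]
contact_force: [-0.4, 0.0, 0.3]
gripper_width: -0.1
t 11.80 pos [620.2 204.6 239.2] yawY 171.1 tz [-0.001 -0.002 -1.   ] w -0.1 F [-0.4  0.   0.3] j [ 0.57  0.58 -0.12  0.   -0.88 -0.72]
```

View pics/s8c.png

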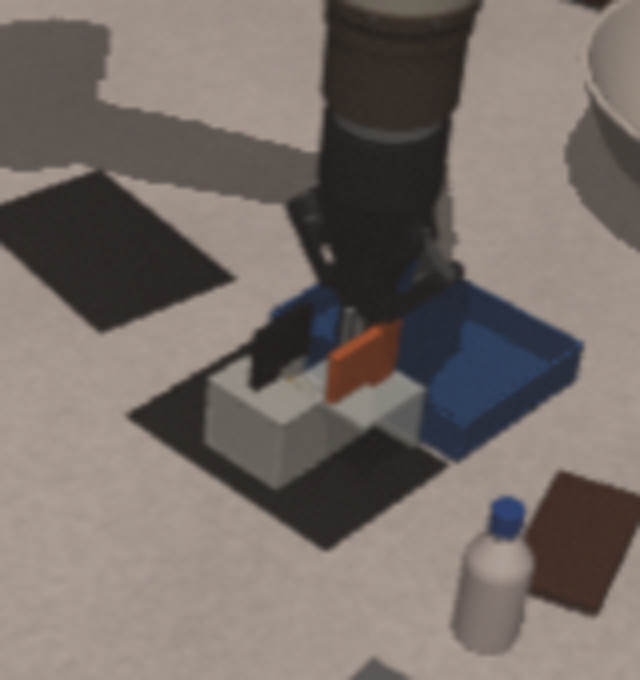

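```bash
cat > lid.py <<'E'
from h import *
def lid(c=(590.5,175),ang=-98.9,tag="lid"):
    im,d=arm.get_image("scene");cv2.imwrite(f"pics/{tag}.png",im)
    H,S,V=cv2.split(cv2.cvtColor(im,cv2.COLOR_BGR2HSV));w=np.zeros(H.shape,bool);w[130:260,330:450]=1
    v,u=np.nonzero(w&(H<12)&(S>130));P=deproj("scene",np.c_[u,v],d[v,u])
    a=np.radians(ang);tx=np.array([np.cos(a),np.sin(a)]);ty=np.array([-tx[1],tx[0]])
    q=P[:,:2]-c;print("orange n",len(P),"tin x pct",np.percentile(q@tx,[3,50,97]).round(1),"tin y pct",np.percentile(q@ty,[5,25,50,75,95]).round(1),"z",np.percentile(P[:,2],[5,95]).round())
    return im
E
python3 - <<'E'
from lid import *
lid()
im0=cv2.imread("pics/s6.png");d=np.load("pics/s6.npy")
import lid as L
class A: pass
E
python3 - <<'E'
# same measure on the shut picture, for reference
from h import *
im=cv2.imread("pics/s6.png");d=np.load("pics/s6.npy")
H,S,V=cv2.split(cv2.cvtColor(im,cv2.COLOR_BGR2HSV));w=np.zeros(H.shape,bool);w[130:260,330:450]=1
v,u=np.nonzero(w&(H<12)&(S>130));P=deproj("scene",np.c_[u,v],d[v,u])
a=np.radians(-98.9);tx=np.array([np.cos(a),np.sin(a)]);ty=np.array([-tx[1],tx[0]])
q=P[:,:2]-(590.5,175);print(np.percentile(q@tx,[3,50,97]).round(1),np.percentile(q@ty,[5,25,50,75,95]).round(1))
E
```

```text
orange n 212 tin x pct [-40.4 -10.9  16.7] tin y pct [41.3 45.8 47.7 48.9 50.6] z [ 67. 100.]
[-37.2  -6.5  17.1] [ 1.3  7.9 10.  11.  12.4]
```

```bash
python3 -m jog '[[[0,-3,0,0],[0,-6,0,0],[0,-9,0,0],[0,-12,0,0],[0,-13,0,0]]]'; python3 go.py
python3 - <<'E'
from lid import *
im=lid();crop(im,310,80,470,250,4,"pics/s9c.png")
E
```

```text
clock: 12.52
position: [633.4, 202.5, 239.1]
ee_rot: [-0.65, 0.76, -0.001, -0.001]
contact_force: [-0.3, -0.1, -0.8]
gripper_width: -0.1
t 12.53 pos [633.4 202.5 239.1] yawY 171.1 tz [-0.    -0.002 -1.   ] w -0.1 F [-0.3 -0.1 -0.8] j [ 0.55  0.6  -0.08  0.   -0.89 -0.71]
orange n 212 tin x pct [-40.3 -10.4  16.8] tin y pct [54.8 58.3 59.9 61.4 62.7] z [ 67. 101.]
```

View pics/s9c.png

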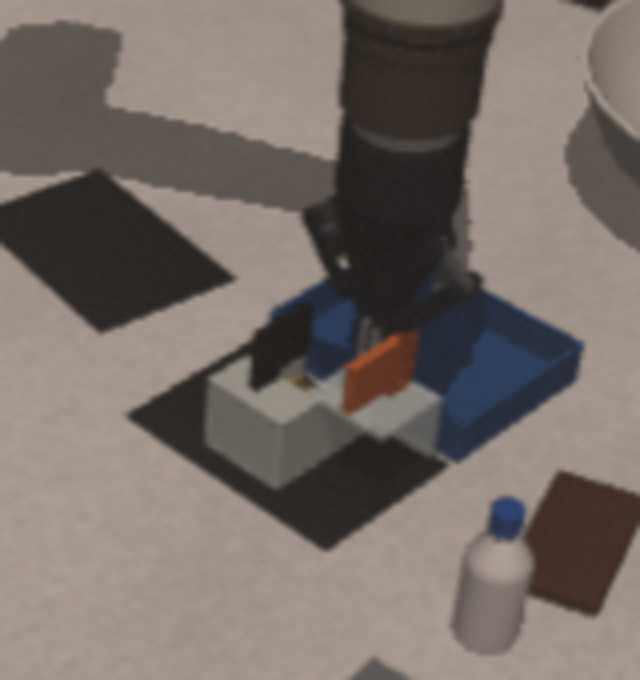

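```bash
python3 -m jog '[[[0,-1,0,0],[0,-2,0,0],[0,-2.5,0,0],[0,-2.5,0,0],[0,0,0,0]]]'; python3 -m jog '[[[0,2,-15,0],[0,5,-45,0],[0,5,-75,0],[0,5,-80,0],[0,5,-80,0]]]'
python3 - <<'E'
from lid import *
im=lid();crop(im,310,80,470,250,4,"pics/s10c.png")
E
python3 go.py
```

```text
clock: 13.2
position: [633.5, 202.5, 239.1]
ee_rot: [-0.65, 0.76, -0.001, -0.001]
contact_force: [0.2, 0.4, 0.2]
gripper_width: 0.1
clock: 13.82
position: [628.3, 203.5, 319.7]
ee_rot: [-0.65, 0.76, -0.001, -0.0]
contact_force: [-0.3, -0.6, -0.3]
gripper_width: -0.2
orange n 215 tin x pct [-40.6 -11.2  16.5] tin y pct [57.  61.2 62.7 63.7 65.3] z [ 65. 101.]
t 13.88 pos [628.2 203.4 318.6] yawY 171.1 tz [-0.001 -0.002 -1.   ] w -0.1 F [-0.1 -0.2  0. ] j [ 0.56  0.51 -0.01  0.   -1.05 -0.71]
```

View pics/s10c.png

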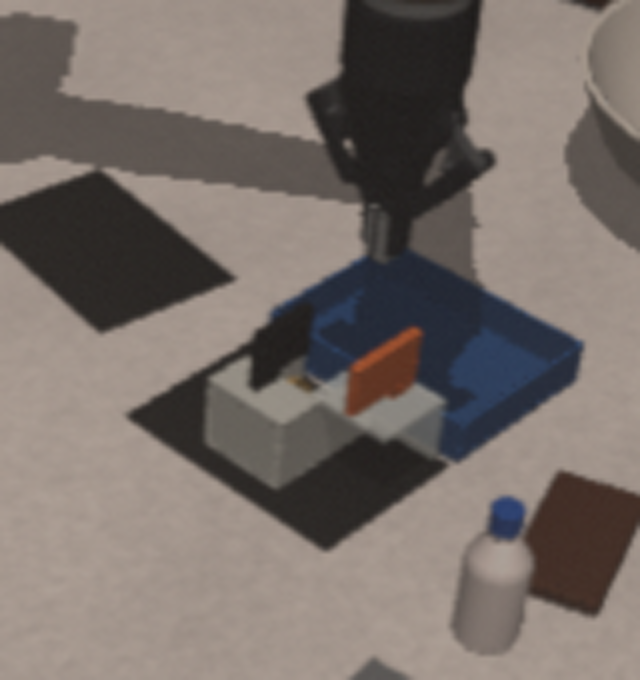

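```bash
python3 go.py 587.4 186 235 -8.9;  python3 -m jog '[[[6,10,0,0],[12,22,0,0],[22,34,0,0],[22.5,42,0,0],[22.5,42,0,0]]]' 40; python3 go.py 587.4 186 235 -8.9
python3 - <<'E'
from lid import *
im=lid();crop(im,310,80,470,250,4,"pics/s11c.png")
E
```

```text
t 13.88 pos [628.2 203.4 318.6] yawY 171.1 tz [-0.001 -0.002 -1.   ] w -0.1 F [-0.1 -0.2  0. ] j [ 0.56  0.51 -0.01  0.   -1.05 -0.71]
shift [23.3 37.5 83.7] spin -0.0
clock: 14.5
position: [582.6, 187.8, 318.9]
ee_rot: [-0.65, 0.76, -0.001, -0.001]
contact_force: [0.9, -0.0, -0.0]
gripper_width: 39.9
t 14.50 pos [582.6 187.8 318.9] yawY 171.1 tz [-0.001 -0.002 -1.   ] w 39.9 F [ 0.9 -0.  -0. ] j [ 0.58  0.43 -0.14  0.   -1.   -0.73]
shift [ 0.8 -5.1 83.9] spin 0.0
orange n 212 tin x pct [-41.  -11.1  17.8] tin y pct [57.6 61.2 62.5 63.7 65.2] z [ 65. 101.]
```

View pics/s11c.png

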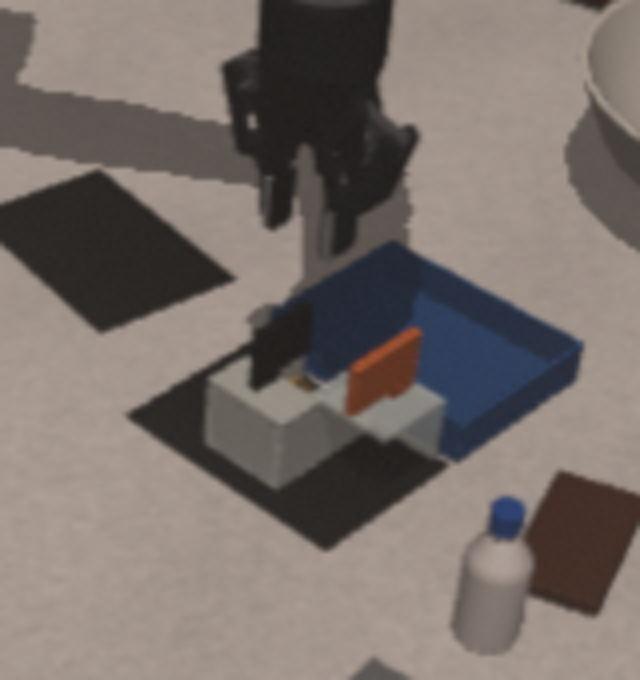

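```bash
python3 -m jog '[[[1,-5,10,0],[1,-5,40,0],[1,-5,65,0],[1,-5,80,0],[1,-5,84,0]]]'; python3 go.py 587.4 186 235 -8.9; python3 -m jog '[[[0,0,0,0],[0,0,0,0],[0,0,0,0],[0,0,0,0],[0,0,0,0]]]' 0;python3 go.py
python3 - <<'E'
from lid import *
im=lid();crop(im,310,80,470,250,4,"pics/s12c.png")
E
```

```text
clock: 15.18
position: [587.9, 185.8, 233.5]
ee_rot: [-0.65, 0.76, -0.001, -0.002]
contact_force: [0.2, 0.0, 0.4]
gripper_width: 40.2
t 15.18 pos [587.9 185.8 233.5] yawY 171.1 tz [-0.002 -0.003 -1.   ] w 40.2 F [0.2 0.  0.4] j [ 0.57  0.54 -0.22  0.   -0.82 -0.73]
shift [-0.1  0.6 -1.5] spin 0.0
clock: 15.8
position: [588.1, 186.0, 234.2]
ee_rot: [-0.65, 0.76, -0.001, -0.001]
contact_force: [-0.9, 1.3, 2.6]
gripper_width: 6.9
t 15.80 pos [588.1 186.  234.2] yawY 171.1 tz [-0.001 -0.003 -1.   ] w 6.9 F [-0.9  1.3  2.6] j [ 0.57  0.53 -0.22  0.   -0.82 -0.73]
orange n 215 tin x pct [-40.2 -11.   17. ] tin y pct [57.1 61.2 62.9 63.9 65.4] z [ 66. 101.]
```

View pics/s12c.png

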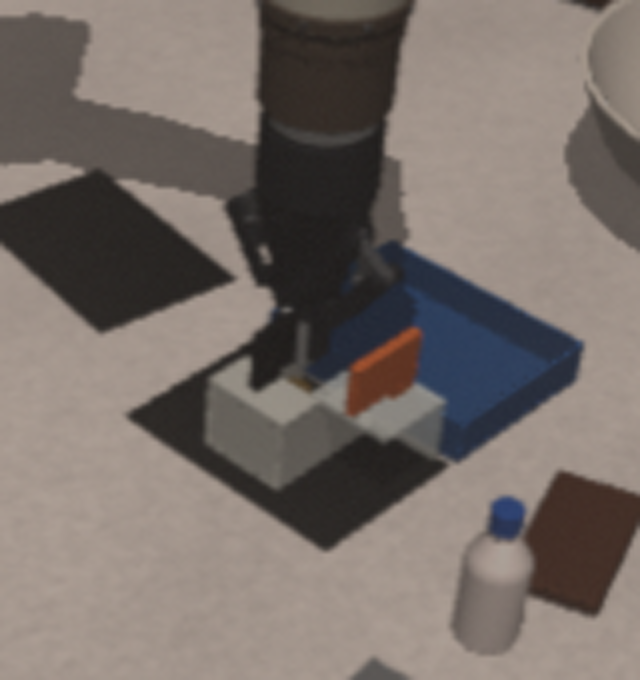

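```bash
python3 -m jog '[[[0,0,-5,0],[0,0,-15,0],[0,0,-30,0],[0,0,-45,0],[0,0,-55,0]]]'; python3 -m jog '[[[0,5,0,0],[0,10,0,0],[0,15,0,0],[0,17,0,0],[0,17,0,0]]]';python3 go.py
python3 - <<'E'
from lid import *
im=lid();crop(im,310,80,470,250,4,"pics/s13c.png")
E
```

```text
clock: 16.48
position: [588.3, 186.3, 290.9]
ee_rot: [-0.65, 0.76, -0.001, -0.0]
contact_force: [-0.4, 0.5, -5.8]
gripper_width: 7.1
clock: 17.1
position: [571.4, 189.0, 290.7]
ee_rot: [-0.65, 0.76, -0.001, -0.0]
contact_force: [0.6, 0.4, -5.9]
gripper_width: 7.4
t 17.10 pos [571.4 189.  290.7] yawY 171.1 tz [ 0.001 -0.002 -1.   ] w 7.4 F [ 0.6  0.4 -5.9] j [ 0.59  0.45 -0.2   0.   -0.92 -0.74]
orange n 234 tin x pct [-39.8 -12.2  16.1] tin y pct [40.9 44.6 45.8 46.7 47.8] z [123. 158.]
```

View pics/s13c.png

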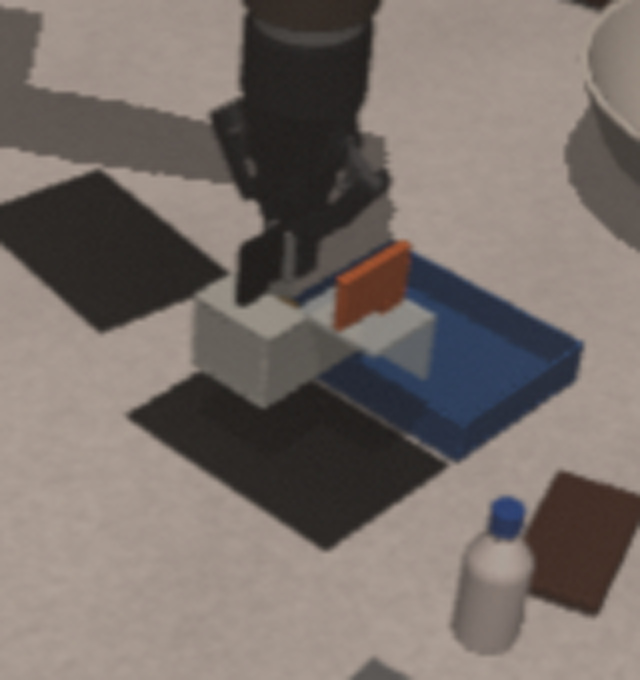

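```bash
python3 -m jog '[[[-8,0,0,0],[-20,0,0,0],[-35,0,0,0],[-50,0,0,0],[-65,0,0,0]]]'; python3 -m jog '[[[-12,0,0,0],[-24,0,0,0],[-33,0,0,0],[-38,0,0,0],[-38,0,0,0]]]';python3 go.py
python3 - <<'E'
from lid import *
im,d=arm.get_image("top");cv2.imwrite("pics/t14.png",im);crop(im,165,130,285,230,6,"pics/t14c.png");np.save("pics/t14.npy",d)
im=lid(tag="s14");crop(im,310,80,470,230,5,"pics/s14c.png")
E
```

```text
clock: 17.77
position: [581.7, 254.6, 290.5]
ee_rot: [-0.651, 0.759, -0.001, -0.0]
contact_force: [-0.3, -0.2, -5.8]
gripper_width: 7.1
clock: 18.4
position: [587.5, 292.3, 290.4]
ee_rot: [-0.651, 0.759, -0.001, -0.0]
contact_force: [-0.1, 1.1, -6.8]
gripper_width: 7.1
t 18.40 pos [587.5 292.3 290.4] yawY 171.2 tz [ 0.001 -0.002 -1.   ] w 7.1 F [-0.1  1.1 -6.8] j [ 0.71  0.53 -0.06  0.   -0.98 -0.86]
orange n 171 tin x pct [-142.1 -109.7  -85.9] tin y pct [42.6 44.7 45.6 46.5 47.7] z [123. 157.]
```

View pics/s14c.png

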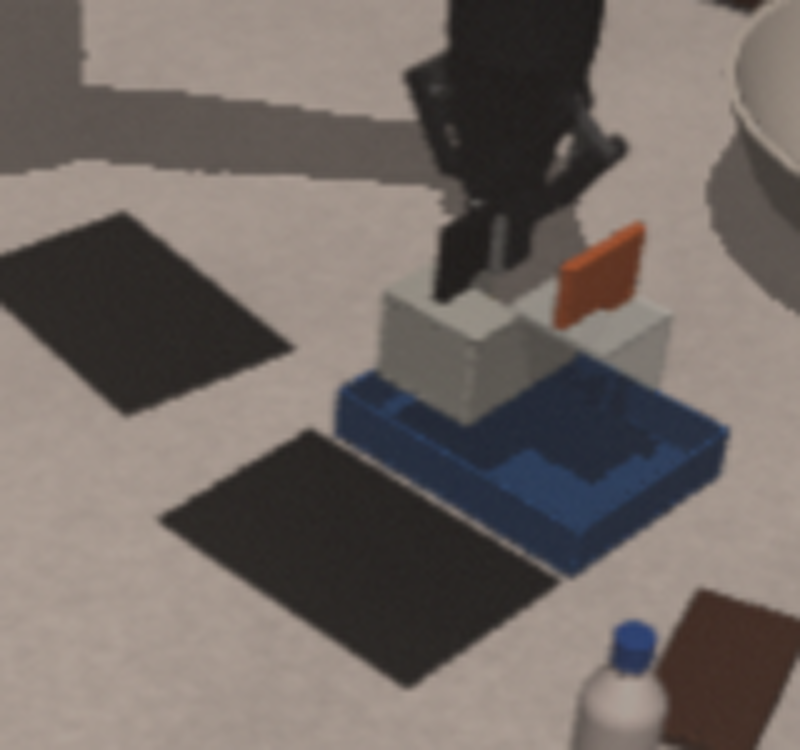

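View pics/t14c.png

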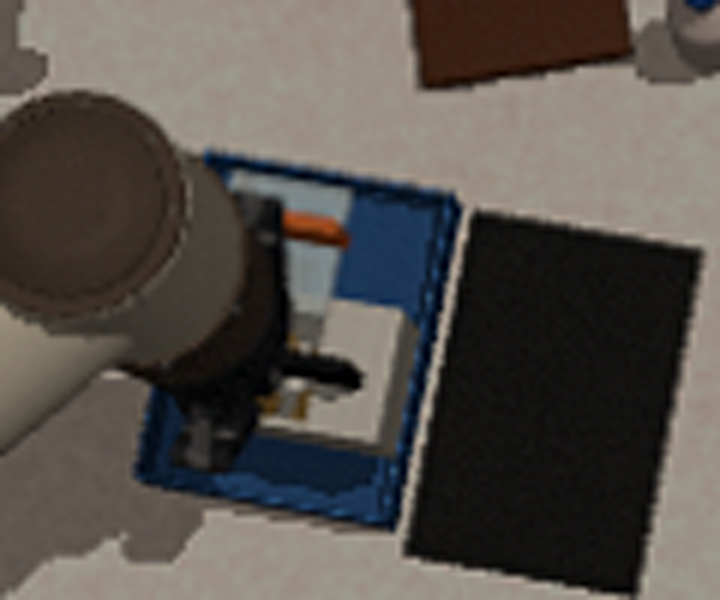

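```bash
python3 - <<'E'
from h import *
o=np.array([165,130]);u=np.array([.153,.988])
def f(p,z):
    P=onz("top",np.array(p)/6+o,z);return P.round(1),(P[:,:2]@u).round(1)
print("rear top edge",f([[406,309],[379,443]],113.5))
print("rim outer edge near",f([[462,200],[398,528]],32))
print("rim inner",f([[446,196],[383,520]],32))
d=np.load("pics/t14.npy")
v,uu=np.mgrid[150:220,165:245];uu=uu.ravel();v=v.ravel();P=deproj("top",np.c_[uu,v],d[v,uu]);s=P[:,:2]@u
# rear plate by depth
k=(P[:,2]>108)&(P[:,2]<120)&(s<345);print("plate z",np.median(P[k,2]),"s pct",np.percentile(s[k],[1,5,10]),k.sum())
k=(P[:,2]>22)&(P[:,2]<40)&(s<345);print("rim s",np.percentile(s[k],[2,10,50,90,98]),k.sum())
# rim from scene camera depth
E
```

```text
rear top edge (array([[615.8, 229.8, 113.5],
       [552.1, 239.7, 113.5]]), array([321.3, 321.3]))
rim outer edge near (array([[686.7, 217.7,  32. ],
       [521.3, 242.6,  32. ]]), array([320.2, 319.4]))
rim inner (array([[688.6, 225.9,  32. ],
       [525.1, 250.2,  32. ]]), array([328.5, 327.5]))
plate z 113.12904934446692 s pct [323.84627727 324.35741109 325.54433865] 153
rim s [325.76232422 326.53846903 327.94822385 333.36695459 341.79984543] 99
```

```bash
python3 -m jog '[[[2,0,5,0],[4,0,10,0],[4,0,15,0],[4,0,20,0],[4,0,24,0]]]'; python3 -m jog '[[[0,0,1,0],[0,0,2,0],[0,0,3,0],[0,0,4,0],[0,0,5,0]]]';python3 go.py
python3 - <<'E'
from lid import *
im=lid(tag="s15");crop(im,350,80,470,190,6,"pics/s15c.png")
E
```

```text
clock: 19.12
position: [586.8, 287.8, 265.9]
ee_rot: [-0.65, 0.76, -0.001, -0.001]
contact_force: [0.2, -0.2, -5.8]
gripper_width: 7.5
clock: 19.75
position: [587.0, 288.2, 262.9]
ee_rot: [-0.651, 0.759, -0.001, 0.0]
contact_force: [-3.7, 1.5, 6.8]
gripper_width: 7.3
t 19.75 pos [587.  288.2 262.9] yawY 171.2 tz [ 0.002 -0.002 -1.   ] w 7.3 F [-3.7  1.5  6.8] j [ 0.7   0.55 -0.09  0.   -0.92 -0.86]
orange n 198 tin x pct [-138.6 -111.5  -82.3] tin y pct [41.7 44.8 46.  46.9 48. ] z [ 94. 130.]
```

View pics/s15c.png

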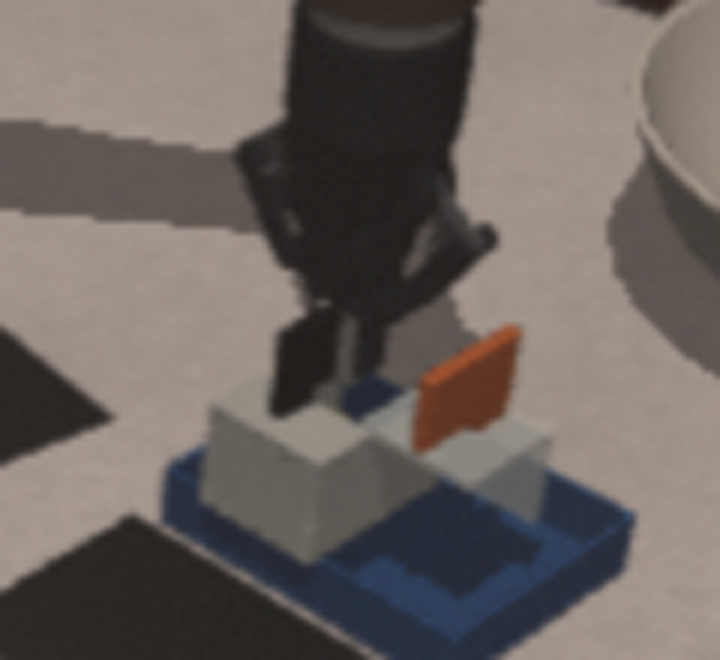

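```bash
python3 -m jog '[[[0,0,2,0],[0,0,3,0],[0,0,4,0],[0,0,5,0],[0,0,6,0]]]';python3 -m jog '[[[0,0,2,0],[0,0,3,0],[0,0,4,0],[0,0,5,0],[0,0,6,0]]]';python3 go.py
python3 - <<'E'
from lid import *
im=lid(tag="s16");crop(im,350,80,470,190,6,"pics/s16c.png")
E
```

```text
clock: 20.42
position: [587.3, 289.4, 261.8]
ee_rot: [-0.651, 0.759, -0.002, 0.003]
contact_force: [-6.0, 3.5, 10.9]
gripper_width: 7.5
clock: 21.05
position: [587.6, 290.9, 260.5]
ee_rot: [-0.652, 0.758, -0.002, 0.005]
contact_force: [-8.1, 4.2, 18.7]
gripper_width: 6.9
t 21.05 pos [587.6 290.9 260.5] yawY 171.4 tz [ 0.011  0.003 -1.   ] w 6.9 F [-8.1  4.2 18.7] j [ 0.71  0.56 -0.1   0.01 -0.91 -0.86]
orange n 192 tin x pct [-141.4 -113.2  -85.4] tin y pct [43.  46.1 47.2 48.1 49.6] z [ 92. 127.]
```

View pics/s16c.png

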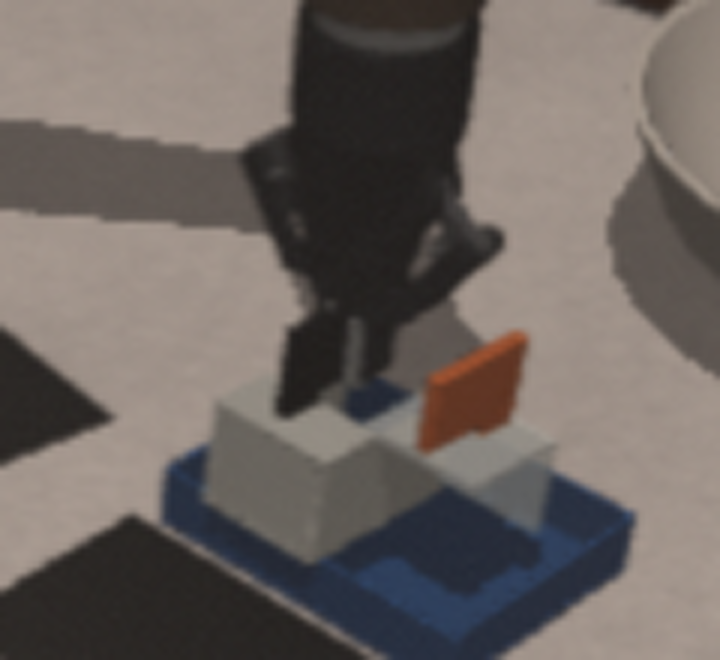

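```bash
python3 -m jog '[[[0,0,6,0],[0,0,8,0],[0,0,10,0],[0,0,11,0],[0,0,12,0]]]';python3 go.py
python3 - <<'E'
from lid import *
im=lid(tag="s17");crop(im,350,80,470,190,6,"pics/s17c.png")
E
```

```text
clock: 21.72
position: [589.0, 294.6, 255.7]
ee_rot: [-0.653, 0.757, -0.003, 0.012]
contact_force: [-7.8, 9.7, 22.8]
gripper_width: 7.2
t 21.73 pos [589.  294.6 255.7] yawY 171.5 tz [ 0.022  0.012 -1.   ] w 7.2 F [-7.8  9.7 22.8] j [ 0.71  0.56 -0.1   0.01 -0.88 -0.86]
orange n 192 tin x pct [-147.9 -118.7  -91.6] tin y pct [46.  48.7 49.7 50.6 51.7] z [ 87. 125.]
```

View pics/s17c.png

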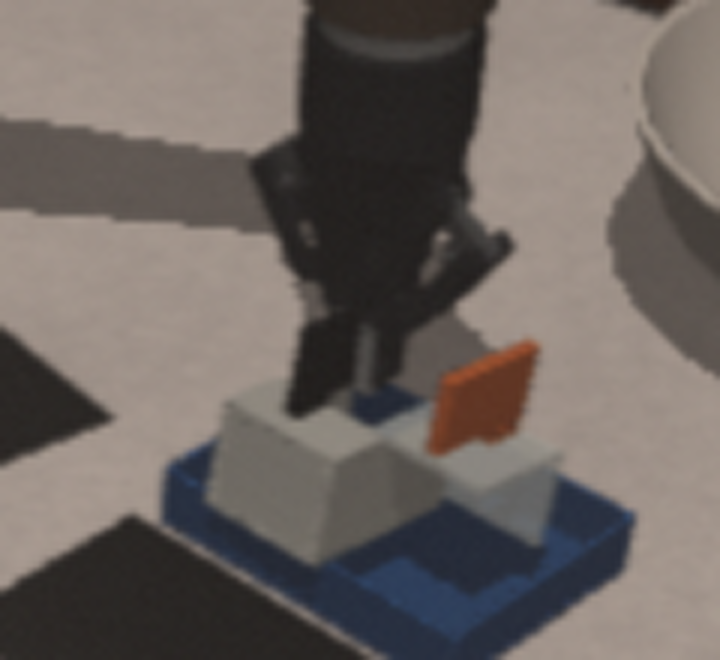

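```bash
python3 -m jog '[[[3,0,-3,0],[8,0,-3,0],[9,0,2,0],[10,0,8,0],[11,0,14,0]]]';python3 go.py
python3 - <<'E'
from lid import *
im=lid(tag="s18");crop(im,350,80,470,190,6,"pics/s18c.png")
E
```

```text
clock: 22.4
position: [590.5, 289.1, 250.8]
ee_rot: [-0.654, 0.756, -0.003, 0.024]
contact_force: [-8.0, 19.4, 32.1]
gripper_width: 7.0
t 22.40 pos [590.5 289.1 250.8] yawY 171.7 tz [ 0.04   0.026 -0.999] w 7.0 F [-8.  19.4 32.1] j [ 0.7   0.56 -0.11  0.01 -0.85 -0.85]
orange n 191 tin x pct [-143.9 -114.2  -88.5] tin y pct [49.8 52.8 54.  54.8 56.4] z [ 83. 122.]
```

View pics/s18c.png

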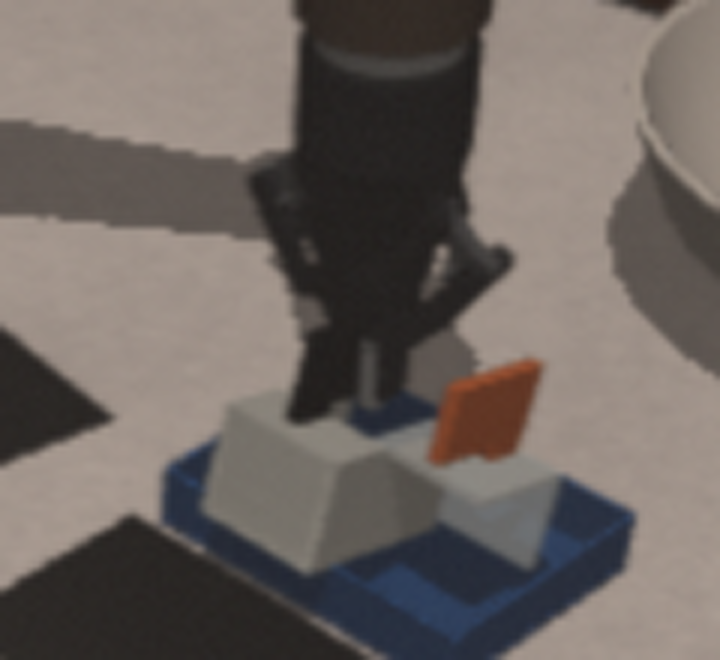

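```bash
python3 -m jog '[[[0,0,0,0],[0,0,0,0],[0,0,0,0],[0,0,0,0],[0,0,0,0]]]' 6.5;python3 go.py;python3 - <<'E'
from lid import *
s=arm.read_state();print(s["wrist_torque"].round(2))
E
```

```text
clock: 23.08
position: [591.6, 290.2, 251.1]
ee_rot: [-0.654, 0.756, -0.003, 0.027]
contact_force: [0.2, 4.8, 5.6]
gripper_width: 6.9
t 23.07 pos [591.6 290.2 251.1] yawY 171.7 tz [ 0.045  0.03  -0.999] w 6.9 F [0.2 4.8 5.6] j [ 0.7   0.56 -0.11  0.01 -0.84 -0.85]
[ 1.53  0.54 -0.08]
```

```bash
cat > tilt.py <<'E'
from h import *
def tilt(tag,save=True,box=(330,100,460,260)):
    im,d=arm.get_image("scene");cv2.imwrite(f"pics/{tag}.png",im);np.save(f"pics/{tag}.npy",d)
    H,S,V=cv2.split(cv2.cvtColor(im,cv2.COLOR_BGR2HSV));x0,y0,x1,y1=box;w=np.zeros(H.shape,bool);w[y0:y1,x0:x1]=1
    m=(w&(H<12)&(S>130)).astype(np.uint8)
    c=max(cv2.findContours(m,0,1)[0],key=cv2.contourArea)[:,0,:]
    # cast outline onto the vertical plane of the tab face (through the median depth point, normal tin y)
    v,u=np.nonzero(m);P=deproj("scene",np.c_[u,v],d[v,u]);p0=np.median(P,0);n=np.array([.988,-.153,0])
    o,r=ray("scene",c);X=o+r*((n@(p0-o))/(r@n))[:,None]
    Q=np.c_[X@np.array([.153,.988,0]),X[:,2]].astype(np.float32)
    print("tab rect (s,z)",cv2.minAreaRect(Q))
    # top edge: line fit
    pts=[]
    for s in np.arange(np.percentile(Q[:,0],15),np.percentile(Q[:,0],85),3):
        k=np.abs(Q[:,0]-s)<3
        if k.any(): pts.append((s,Q[k,1].max()))
    pts=np.array(pts);k=np.polyfit(pts[:,0],pts[:,1],1);print("top edge tilt deg (mouth-down +): %.1f"%-np.degrees(np.arctan(k[0])))
    return im
E
python3 - <<'E'
from tilt import *
im=tilt("s19")
E
```

```text
tab rect (s,z) ((379.1961364746094, 103.09844970703125), (45.44664001464844, 67.77847290039062), 75.91572570800781)
top edge tilt deg (mouth-down +): 14.1
```

```bash
python3 -m jog '[[[1,0,2,0],[2,0,4,0],[3,0,6,0],[4,0,8,0],[4,0,9,0]]]' 7.2;python3 go.py;python3 - <<'E'
from tilt import *
im=tilt("s20");crop(im,350,80,470,190,6,"pics/s20c.png")
E
```

```text
clock: 23.75
position: [593.2, 290.0, 248.2]
ee_rot: [-0.654, 0.756, -0.004, 0.034]
contact_force: [-6.8, 11.9, 22.3]
gripper_width: 7.3
t 23.75 pos [593.2 290.  248.2] yawY 171.7 tz [ 0.056  0.039 -0.998] w 7.3 F [-6.8 11.9 22.3] j [ 0.7   0.57 -0.11  0.01 -0.82 -0.85]
tab rect (s,z) ((380.7705993652344, 99.75078582763672), (44.271453857421875, 71.0877914428711), 73.79238891601562)
top edge tilt deg (mouth-down +): 16.6
```

View pics/s20c.png

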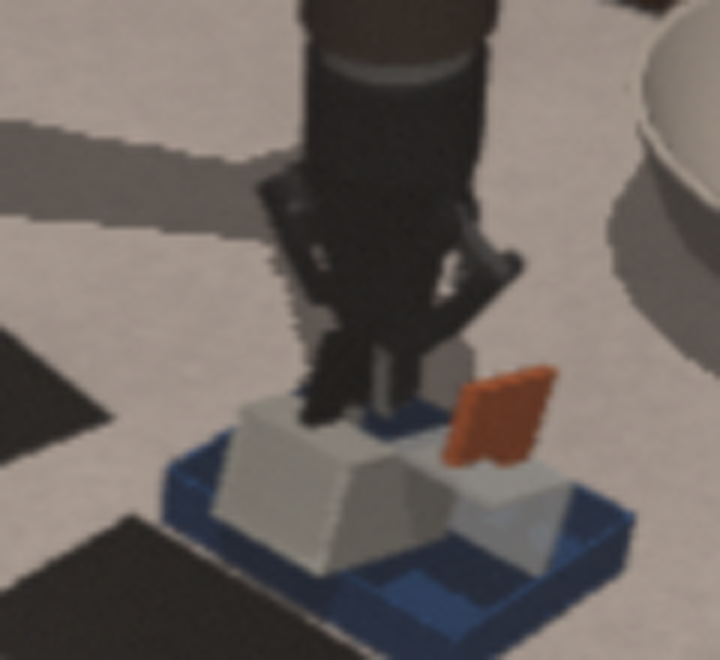

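```bash
python3 -m jog '[[[0,1,-4,0],[3,2,-8,0],[8,3,-8,0],[12,3,-8,0],[12,3,-6,0]]]';python3 go.py; python3 -m jog '[[[0,0,3,0],[0,1,6,0],[-1,2,9,0],[-2,2,12,0],[-2,2,14,0]]]' 7.6;python3 go.py;python3 - <<'E'
from tilt import *
im=tilt("s21");crop(im,350,80,470,190,6,"pics/s21c.png")
E
```

```text
clock: 24.42
position: [588.3, 277.5, 253.2]
ee_rot: [-0.654, 0.756, -0.004, 0.033]
contact_force: [-0.9, 0.1, 0.3]
gripper_width: 7.0
t 24.43 pos [588.3 277.5 253.2] yawY 171.7 tz [ 0.055  0.037 -0.998] w 7.0 F [-0.9  0.1  0.3] j [ 0.69  0.55 -0.14  0.01 -0.82 -0.84]
clock: 25.05
position: [589.2, 284.0, 245.1]
ee_rot: [-0.655, 0.755, -0.004, 0.041]
contact_force: [-5.0, 7.4, 14.6]
gripper_width: 8.1
t 25.05 pos [589.2 284.  245.1] yawY 171.8 tz [ 0.067  0.047 -0.997] w 8.1 F [-5.   7.4 14.6] j [ 0.7   0.56 -0.14  0.01 -0.79 -0.85]
tab rect (s,z) ((374.72113037109375, 98.68165588378906), (43.41243362426758, 72.0998764038086), 68.26720428466797)
top edge tilt deg (mouth-down +): 22.0
```

View pics/s21c.png

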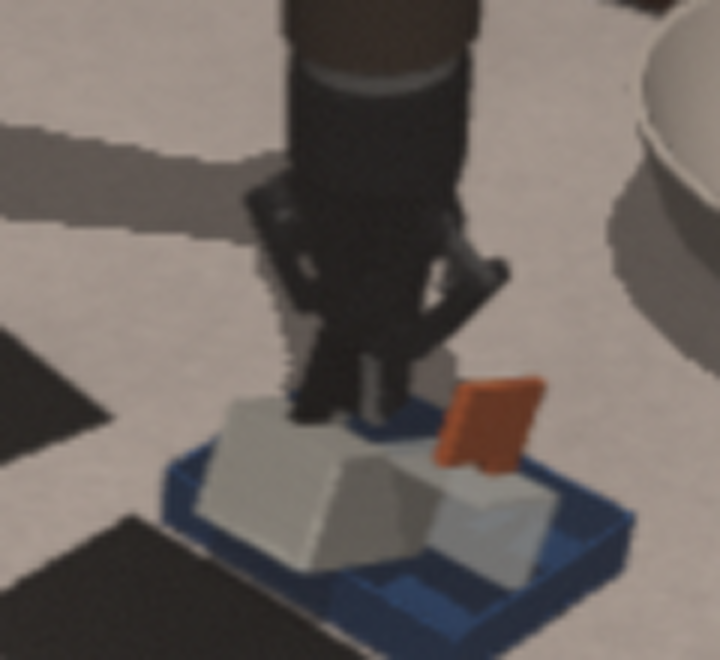

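```bash
python3 -m jog '[[[0,0,-4,0],[4,1,-6,0],[8,2,-6,0],[10,3,-6,0],[11,3,-5,0]]]' 7.0;python3 go.py; python3 -m jog '[[[0,0,3,0],[0,1,6,0],[-1,2,9,0],[-2,2,12,0],[-2,2,13,0]]]' 7.5;python3 go.py;python3 - <<'E'
from tilt import *
im=tilt("s22");crop(im,350,80,470,190,6,"pics/s22c.png")
im,d=arm.get_image("top");crop(im,165,130,285,230,6,"pics/t22c.png")
E
```

```text
clock: 25.72
position: [584.9, 274.0, 250.3]
ee_rot: [-0.655, 0.755, -0.005, 0.042]
contact_force: [-0.6, 4.4, 2.8]
gripper_width: 7.2
t 25.73 pos [584.9 274.  250.3] yawY 171.8 tz [ 0.07   0.049 -0.996] w 7.2 F [-0.6  4.4  2.8] j [ 0.69  0.54 -0.16  0.01 -0.79 -0.84]
clock: 26.35
position: [585.8, 279.8, 243.2]
ee_rot: [-0.655, 0.754, -0.005, 0.049]
contact_force: [-3.8, 7.6, 15.6]
gripper_width: 7.7
t 26.35 pos [585.8 279.8 243.2] yawY 171.9 tz [ 0.08   0.056 -0.995] w 7.7 F [-3.8  7.6 15.6] j [ 0.7   0.55 -0.16  0.01 -0.76 -0.84]
tab rect (s,z) ((373.7552490234375, 97.08050537109375), (42.645206451416016, 74.13192749023438), 63.43280792236328)
top edge tilt deg (mouth-down +): 23.2
```

View pics/s22c.png

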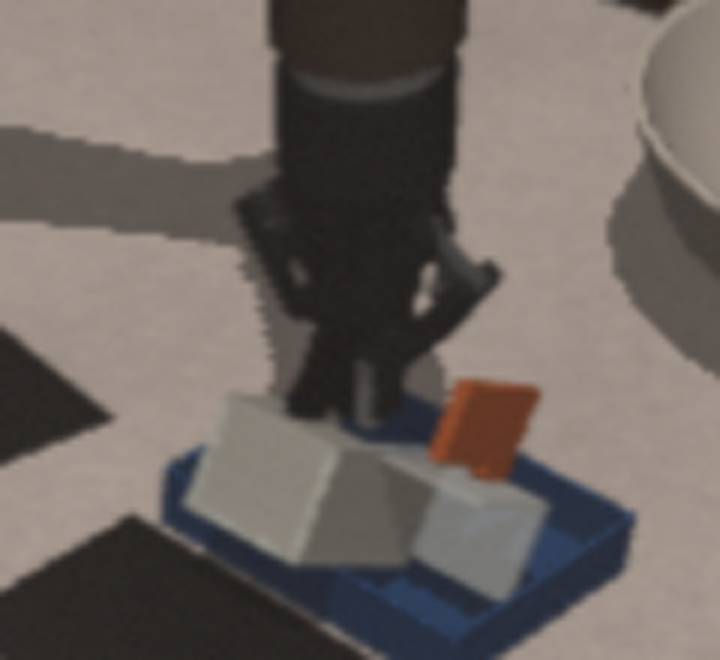

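View pics/t22c.png

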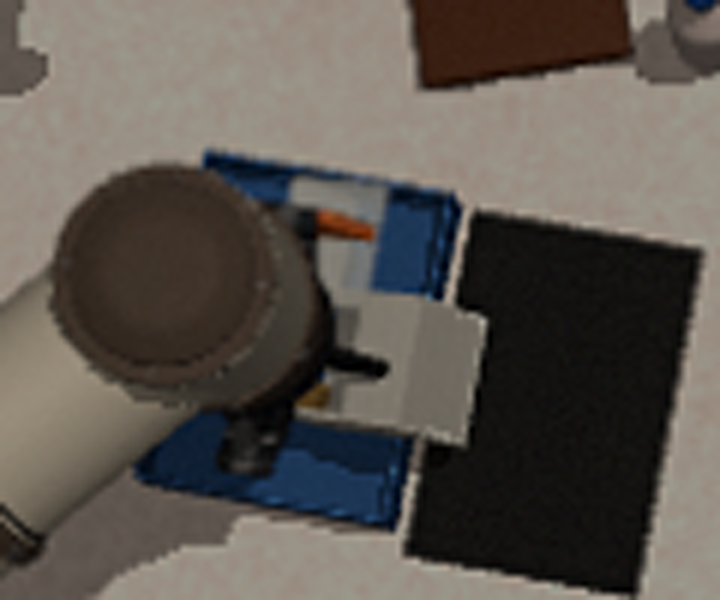

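```bash
python3 -m jog '[[[0,0,-4,0],[4,1,-5,0],[8,2,-5,0],[10,4,-5,0],[11,4,-4,0]]]' 7.0; python3 -m jog '[[[0,1,3,0],[-1,2,6,0],[-2,4,9,0],[-3,5,12,0],[-3,5,14,0]]]' 7.5;python3 go.py;python3 - <<'E'
from tilt import *
im=tilt("s23");crop(im,350,80,470,190,6,"pics/s23c.png")
im,d=arm.get_image("top");crop(im,165,130,285,230,6,"pics/t23c.png")
E
```

```text
clock: 27.08
position: [581.6, 271.0, 248.4]
ee_rot: [-0.655, 0.753, -0.005, 0.054]
contact_force: [0.1, 6.6, 6.8]
gripper_width: 7.7
clock: 27.7
position: [581.2, 278.3, 240.2]
ee_rot: [-0.656, 0.752, -0.007, 0.062]
contact_force: [-0.7, 7.7, 17.3]
gripper_width: 8.0
t 27.70 pos [581.2 278.3 240.2] yawY 172.0 tz [ 0.102  0.071 -0.992] w 8.0 F [-0.7  7.7 17.3] j [ 0.7   0.55 -0.19  0.02 -0.71 -0.85]
tab rect (s,z) ((376.56976318359375, 95.86695861816406), (40.20991134643555, 74.73272705078125), 54.862998962402344)
top edge tilt deg (mouth-down +): 29.4
```

View pics/s23c.png

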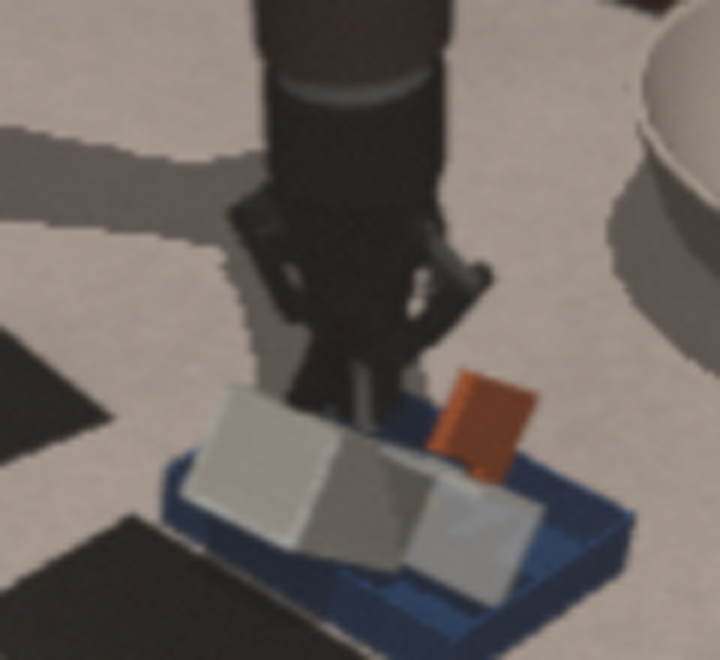

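View pics/t23c.png

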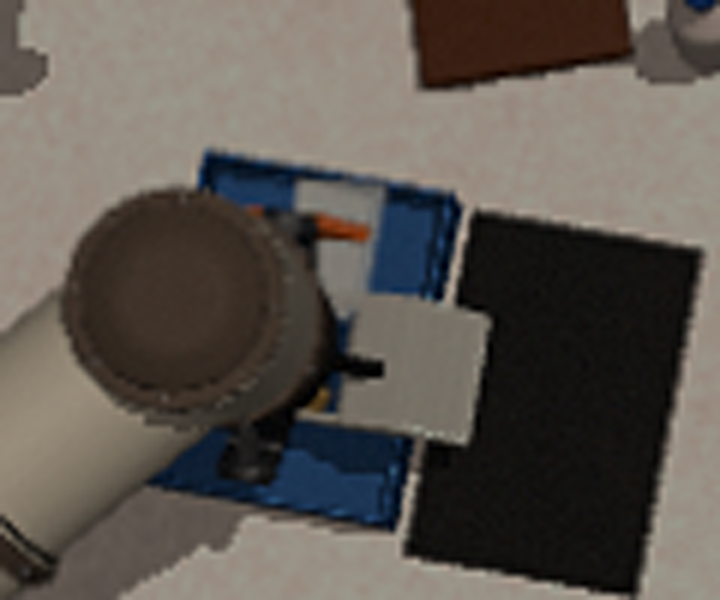

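```bash
python3 -m jog '[[[0,0,0,0],[0,0,0,0],[-2,0,-4,0],[-5,0,-12,0],[-8,0,-22,0]]]' 0;python3 go.py;python3 - <<'E'
from tilt import *
im=tilt("s24");crop(im,350,60,470,190,6,"pics/s24c.png")
im,d=arm.get_image("top");crop(im,165,130,285,230,6,"pics/t24c.png")
E
```

```text
clock: 28.42
position: [579.5, 284.2, 261.8]
ee_rot: [-0.656, 0.752, -0.007, 0.06]
contact_force: [0.2, 0.7, -4.8]
gripper_width: 7.3
t 28.43 pos [579.5 284.2 261.8] yawY 172.0 tz [ 0.099  0.069 -0.993] w 7.3 F [ 0.2  0.7 -4.8] j [ 0.71  0.52 -0.16  0.02 -0.76 -0.86]
tab rect (s,z) ((381.02154541015625, 118.22550201416016), (38.62080383300781, 74.63357543945312), 52.93141555786133)
top edge tilt deg (mouth-down +): 29.6
```

View pics/s24c.png

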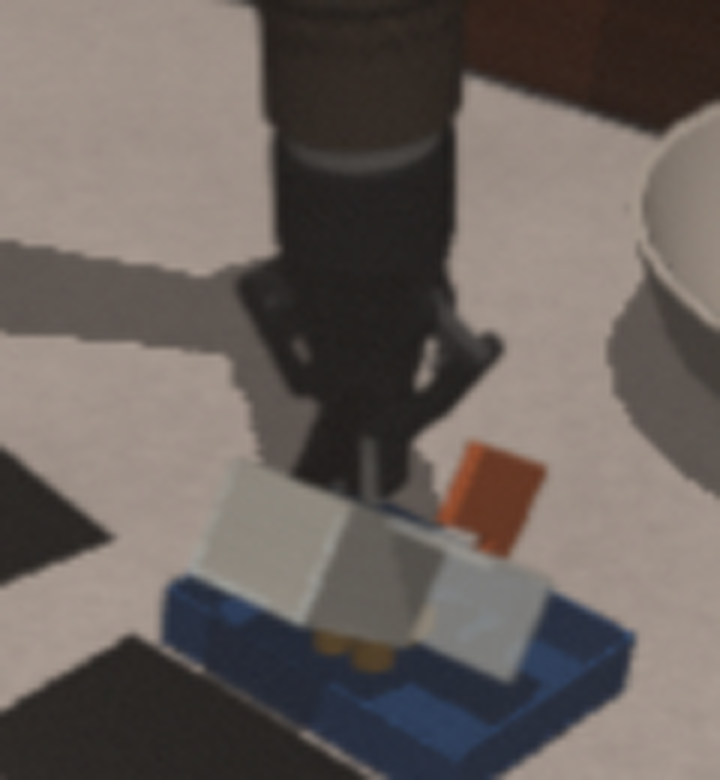

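View pics/t24c.png

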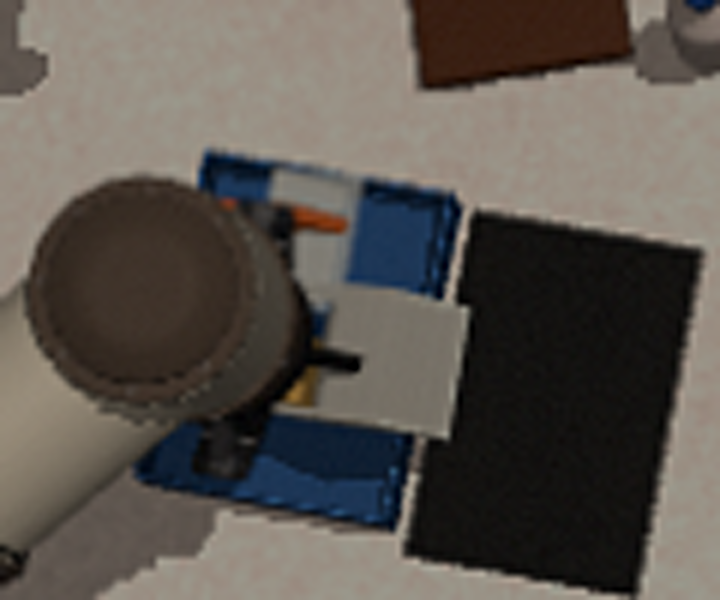

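```bash
python3 -m jog '[[[0,0,-8,0],[0,0,-18,0],[0,0,-28,0],[0,0,-34,0],[0,0,-34,0]]]' ;python3 go.py;python3 - <<'E'
from tilt import *
im=tilt("s25",box=(330,60,460,260));crop(im,350,60,470,190,6,"pics/s25c.png")
f=[]
for i in range(4):
    arm.get_image("scene");f.append(arm.read_state()["contact_force"][2])
print(f)
E
```

```text
clock: 29.15
position: [576.7, 282.6, 298.6]
ee_rot: [-0.656, 0.752, -0.007, 0.064]
contact_force: [-0.4, -0.4, -5.1]
gripper_width: 7.0
t 29.15 pos [576.7 282.6 298.6] yawY 172.0 tz [ 0.105  0.073 -0.992] w 7.0 F [-0.4 -0.4 -5.1] j [ 0.71  0.48 -0.14  0.02 -0.83 -0.86]
tab rect (s,z) ((380.1536865234375, 155.53005981445312), (39.0701904296875, 74.59187316894531), 56.227333068847656)
top edge tilt deg (mouth-down +): 31.4
[np.float64(-5.178487963626902), np.float64(-4.667254615385411), np.float64(-5.048122551713899), np.float64(-4.5532280606968625)]
```

View pics/s25c.png

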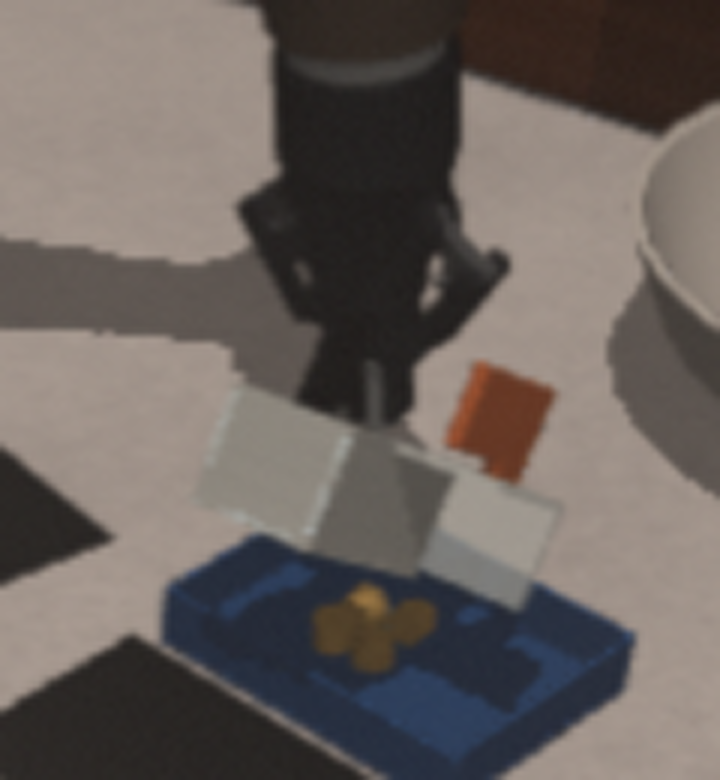

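```bash
python3 go.py 577 211.8 298.6 -8
```

```text
t 29.40 pos [576.6 282.5 297.2] yawY 172.0 tz [ 0.103  0.071 -0.992] w 7.3 F [-0.4  0.6 -4.6] j [ 0.71  0.48 -0.14  0.02 -0.83 -0.86]
shift [ 69.7 -10.3  -6.4] spin 0.0
```

```bash
python3 -m jog '[[[10,-2,-2,0],[25,-4,-4,0],[42,-7,-5,0],[58,-9,-6,0],[70,-10,-6.5,0]]]' ;python3 go.py;python3 - <<'E'
from tilt import *
im=tilt("s26",box=(330,60,460,260));crop(im,330,60,470,190,5,"pics/s26c.png")
im,d=arm.get_image("top");cv2.imwrite("pics/t26.png",im);np.save("pics/t26.npy",d);crop(im,165,130,285,230,6,"pics/t26c.png")
E
```

```text
clock: 30.02
position: [576.6, 209.9, 298.7]
ee_rot: [-0.656, 0.752, -0.007, 0.062]
contact_force: [0.0, -0.2, -5.0]
gripper_width: 7.4
t 30.02 pos [576.6 209.9 298.7] yawY 172.0 tz [ 0.103  0.071 -0.992] w 7.4 F [ 0.  -0.2 -5. ] j [ 0.61  0.43 -0.2   0.   -0.81 -0.75]
tab rect (s,z) ((309.193359375, 155.511962890625), (40.21140670776367, 72.62623596191406), 55.49740982055664)
top edge tilt deg (mouth-down +): 30.1
```

View pics/s26c.png

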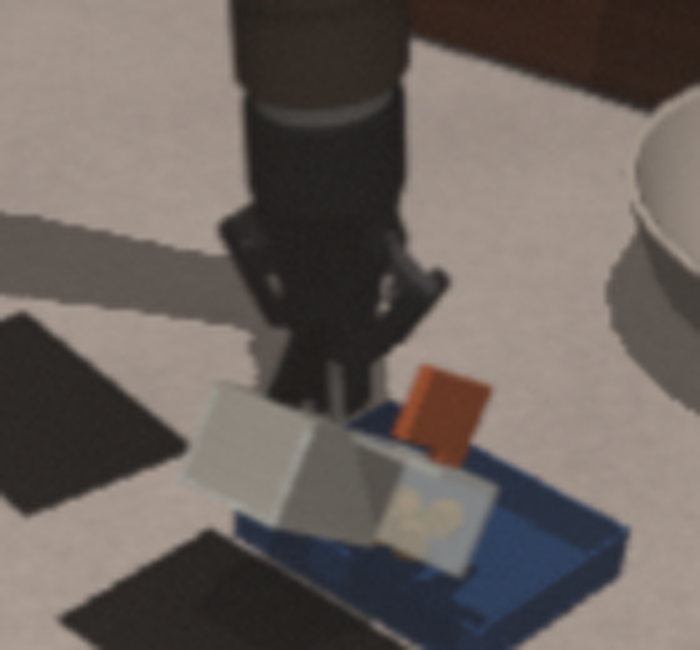

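View pics/t26c.png

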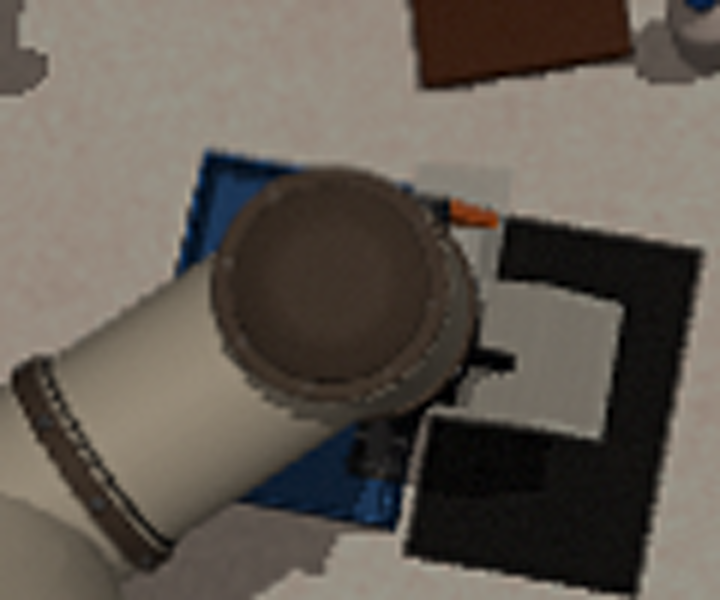

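```bash
python3 -m jog '[[[2,1,12,0],[4,2,24,0],[5,3,34,0],[6,4,42,0],[6,4,46,0]]]' ;python3 go.py;python3 - <<'E'
from tilt import *
im=tilt("s27",box=(330,60,460,260));crop(im,330,90,470,220,5,"pics/s27c.png")
E
```

```text
clock: 30.75
position: [576.4, 207.9, 251.2]
ee_rot: [-0.656, 0.752, -0.007, 0.061]
contact_force: [-0.2, -0.8, -4.7]
gripper_width: 7.1
t 30.75 pos [576.4 207.9 251.2] yawY 171.9 tz [ 0.101  0.07  -0.992] w 7.1 F [-0.2 -0.8 -4.7] j [ 0.61  0.49 -0.25  0.   -0.71 -0.75]
tab rect (s,z) ((307.77386474609375, 108.11781311035156), (40.946388244628906, 78.58023071289062), 54.6923713684082)
top edge tilt deg (mouth-down +): 27.5
```

View pics/s27c.png

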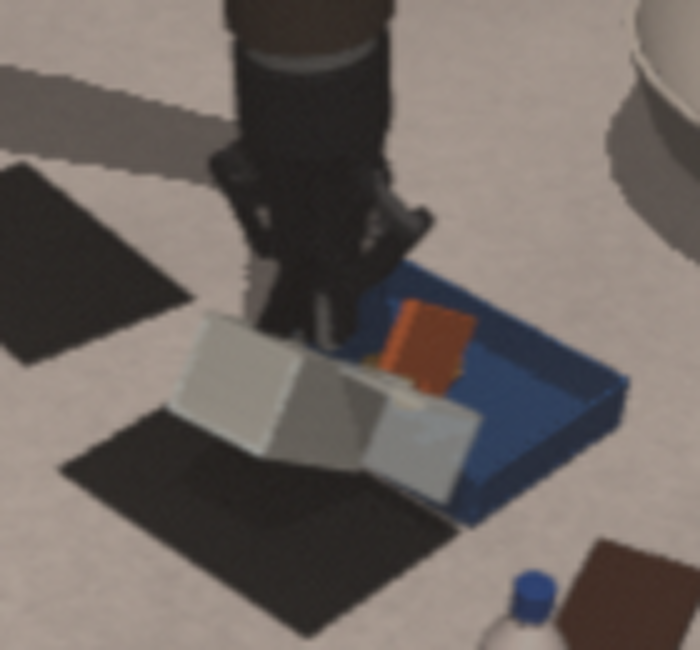

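```bash
python3 -m jog '[[[5,0,-1,0],[10,0,-1,0],[15,0,-1,0],[15,0,2,0],[15.5,0,5,0]]]' ;python3 go.py; python3 -m jog '[[[0,0,1,0],[0,0,2,0],[0,0,3,0],[0,0,4,0],[0,0,5,0]]]' ;python3 go.py
```

```text
clock: 31.42
position: [574.9, 192.9, 244.7]
ee_rot: [-0.656, 0.752, -0.007, 0.062]
contact_force: [-0.1, 0.6, -4.8]
gripper_width: 7.5
t 31.43 pos [574.9 192.9 244.7] yawY 171.9 tz [ 0.102  0.071 -0.992] w 7.5 F [-0.1  0.6 -4.8] j [ 0.59  0.49 -0.27 -0.   -0.69 -0.72]
clock: 32.05
position: [575.4, 193.3, 239.7]
ee_rot: [-0.656, 0.752, -0.007, 0.062]
contact_force: [-0.3, -0.6, -6.0]
gripper_width: 7.3
t 32.05 pos [575.4 193.3 239.7] yawY 171.9 tz [ 0.102  0.071 -0.992] w 7.3 F [-0.3 -0.6 -6. ] j [ 0.59  0.5  -0.28 -0.   -0.67 -0.72]
```

```bash
python3 -m jog '[[[0,0,1,0],[0,0,2,0],[0,0,3,0],[0,0,4,0],[0,0,5,0]]]' ;python3 go.py;python3 - <<'E'
from tilt import *
im=tilt("s28",box=(330,60,460,260));crop(im,330,90,470,220,5,"pics/s28c.png")
E
```

```text
clock: 32.67
position: [576.1, 193.7, 235.7]
ee_rot: [-0.656, 0.752, -0.007, 0.062]
contact_force: [-1.3, -0.6, 2.8]
gripper_width: 7.3
t 32.67 pos [576.1 193.7 235.7] yawY 171.9 tz [ 0.102  0.071 -0.992] w 7.3 F [-1.3 -0.6  2.8] j [ 0.59  0.5  -0.28 -0.   -0.67 -0.72]
tab rect (s,z) ((292.2119140625, 93.07275390625), (42.24806213378906, 75.59152221679688), 55.997398376464844)
top edge tilt deg (mouth-down +): 29.2
```

View pics/s28c.png

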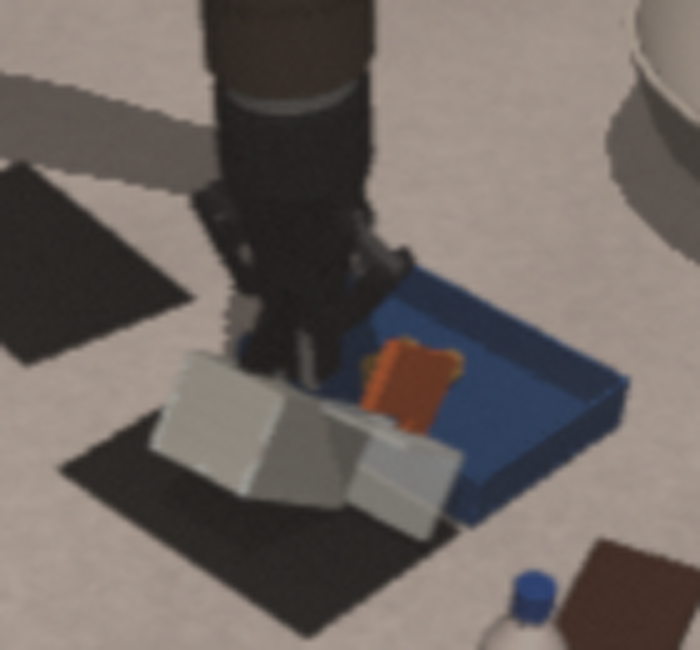

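```bash
python3 -m jog '[[[0,0,-4,0],[-6,0,-4,0],[-12,0,-4,0],[-18,0,-4,0],[-18,0,1,0]]]' ;python3 go.py;python3 -m jog '[[[0,0,4,0],[6,0,5,0],[12,0,5,0],[18,0,5,0],[24,0,5,0]]]' 7.5 ;python3 go.py;python3 - <<'E'
from tilt import *
im=tilt("s29",box=(330,60,460,260));crop(im,330,90,470,220,5,"pics/s29c.png")
E
```

```text
clock: 33.35
position: [578.8, 212.4, 236.3]
ee_rot: [-0.656, 0.752, -0.007, 0.063]
contact_force: [-0.8, 0.9, -3.0]
gripper_width: 7.0
t 33.35 pos [578.8 212.4 236.3] yawY 172.0 tz [ 0.103  0.071 -0.992] w 7.0 F [-0.8  0.9 -3. ] j [ 0.61  0.51 -0.26  0.   -0.67 -0.75]
clock: 33.98
position: [578.4, 190.9, 234.5]
ee_rot: [-0.657, 0.751, -0.009, 0.069]
contact_force: [-2.8, 2.7, 14.1]
gripper_width: 8.0
t 33.98 pos [578.4 190.9 234.5] yawY 172.1 tz [ 0.114  0.077 -0.99 ] w 8.0 F [-2.8  2.7 14.1] j [ 0.58  0.5  -0.28 -0.   -0.65 -0.72]
tab rect (s,z) ((292.8744812011719, 95.28978729248047), (42.1480827331543, 76.03805541992188), 63.42726135253906)
top edge tilt deg (mouth-down +): 22.4
```

View pics/s29c.png

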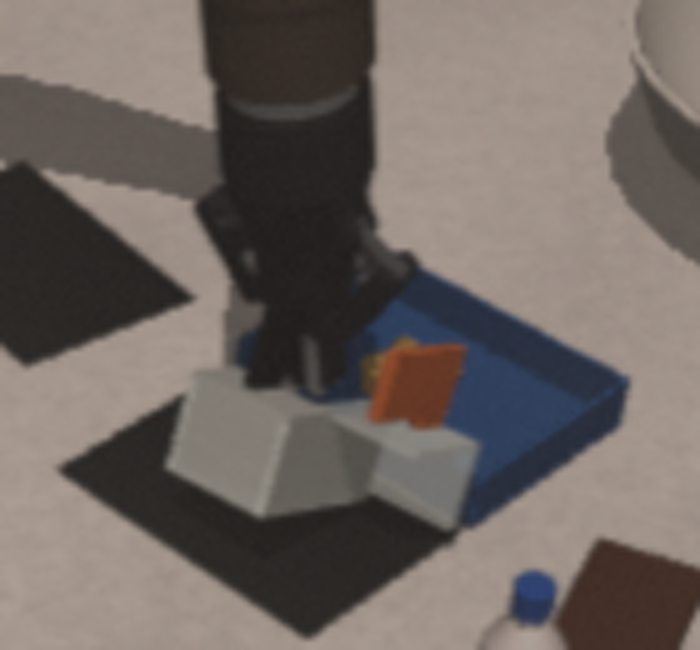

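```bash
python3 -m jog '[[[5,0,1,0],[10,0,2,0],[15,0,2,0],[20,0,2,0],[24,0,2,0]]]' 7.5 ;python3 go.py;python3 - <<'E'
from tilt import *
im=tilt("s30",box=(330,60,460,260));crop(im,330,90,470,220,5,"pics/s30c.png")
E
```

```text
clock: 34.65
position: [576.3, 166.6, 231.0]
ee_rot: [-0.657, 0.751, -0.009, 0.07]
contact_force: [1.1, 0.6, 1.1]
gripper_width: 7.7
t 34.65 pos [576.3 166.6 231. ] yawY 172.0 tz [ 0.117  0.078 -0.99 ] w 7.7 F [1.1 0.6 1.1] j [ 0.55  0.49 -0.31 -0.01 -0.63 -0.68]
tab rect (s,z) ((268.20458984375, 94.97986602783203), (50.125919342041016, 73.70281219482422), 80.17574310302734)
top edge tilt deg (mouth-down +): 10.4
```

View pics/s30c.png

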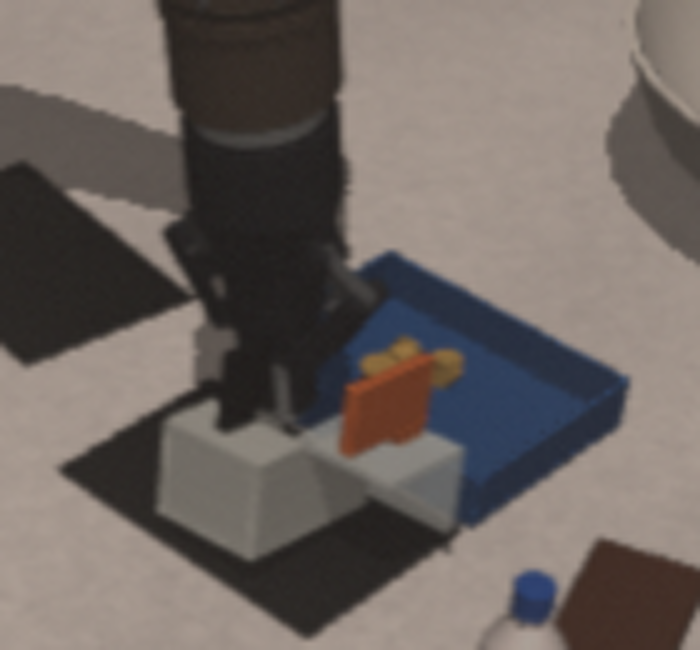

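```bash
python3 -m jog '[[[4,0,1,0],[8,0,2,0],[11,0,4,0],[12,0,5,0],[12,0,5,0]]]' 7.6 ;python3 go.py;python3 -m jog '[[[0,0,0,0],[0,0,0,0],[0,0,0,0],[0,0,0,0],[0,0,0,0]]]' 11;python3 go.py;python3 - <<'E'
from tilt import *
im=tilt("s31",box=(330,60,460,260));crop(im,330,90,470,220,5,"pics/s31c.png")
E
```

```text
clock: 35.33
position: [575.7, 155.5, 226.7]
ee_rot: [-0.657, 0.751, -0.009, 0.071]
contact_force: [-2.5, 2.9, 12.5]
gripper_width: 8.0
t 35.33 pos [575.7 155.5 226.7] yawY 172.0 tz [ 0.12  0.08 -0.99] w 8.0 F [-2.5  2.9 12.5] j [ 0.53  0.5  -0.32 -0.01 -0.61 -0.66]
clock: 35.95
position: [575.2, 155.2, 226.1]
ee_rot: [-0.656, 0.751, -0.009, 0.07]
contact_force: [-0.7, 1.0, -0.3]
gripper_width: 10.9
t 35.95 pos [575.2 155.2 226.1] yawY 172.0 tz [ 0.118  0.079 -0.99 ] w 10.9 F [-0.7  1.  -0.3] j [ 0.53  0.5  -0.32 -0.01 -0.61 -0.66]
tab rect (s,z) ((258.2961730957031, 88.26991271972656), (46.87084197998047, 60.224185943603516), 85.19117736816406)
top edge tilt deg (mouth-down +): -5.1
```

View pics/s31c.png

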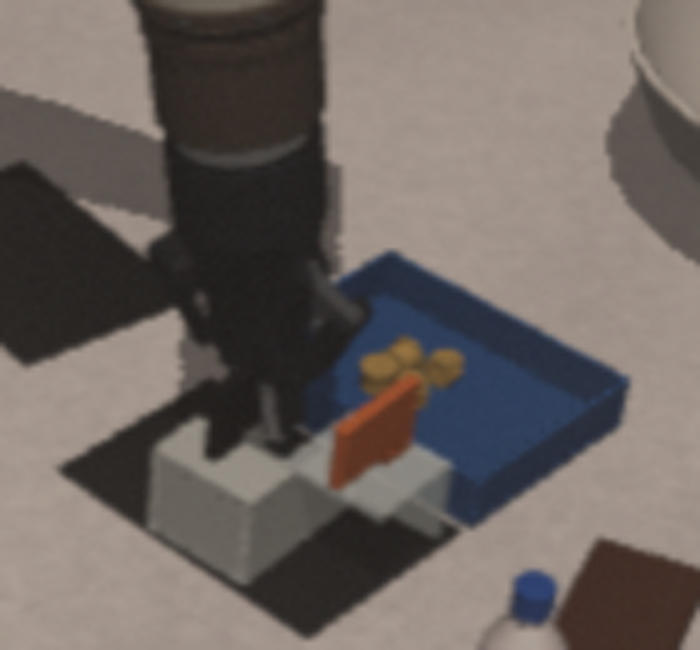

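```bash
python3 -m jog '[[[0,0,0,0],[0,0,0,0],[0,0,0,0],[0,0,0,0],[0,0,0,0]]]' 40;python3 go.py 575 155 320 -8; python3 -m jog '[[[-1,-1,-15,0],[-4,-3,-40,0],[-7,-6,-70,0],[-8,-9,-95,0],[-8,-9,-100,0]]]';python3 go.py;python3 - <<'E'
from tilt import *
im=tilt("s32",box=(330,60,460,260));crop(im,330,90,470,220,5,"pics/s32c.png")
E
```

```text
clock: 36.62
position: [575.4, 155.3, 226.2]
ee_rot: [-0.656, 0.751, -0.009, 0.071]
contact_force: [1.1, -0.8, -0.8]
gripper_width: 39.7
t 36.62 pos [575.4 155.3 226.2] yawY 172.0 tz [ 0.118  0.079 -0.99 ] w 39.7 F [ 1.1 -0.8 -0.8] j [ 0.53  0.5  -0.32 -0.01 -0.61 -0.66]
shift [ -8.5  -9.6 -92.9] spin 0.0
clock: 37.25
position: [573.6, 154.1, 329.9]
ee_rot: [-0.656, 0.751, -0.01, 0.073]
contact_force: [0.7, -0.3, -0.3]
gripper_width: 40.0
t 37.25 pos [573.6 154.1 329.9] yawY 172.0 tz [ 0.123  0.081 -0.989] w 40.0 F [ 0.7 -0.3 -0.3] j [ 0.53  0.37 -0.22 -0.01 -0.84 -0.66]
tab rect (s,z) ((260.27459716796875, 86.56849670410156), (59.932369232177734, 47.76578140258789), 1.1303808689117432)
top edge tilt deg (mouth-down +): -3.9
```

View pics/s32c.png

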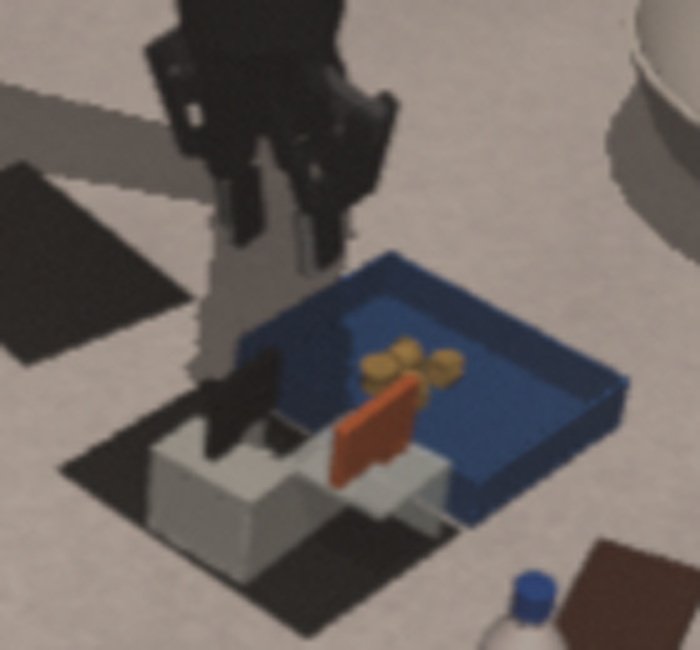

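```bash
python3 -m jog '[[[0,20,-5,0],[0,50,-10,0],[0,85,-12,0],[0,115,-14,0],[0,125,-15,0]]]';python3 go.py;python3 - <<'E'
from tilt import *
im=tilt("s33",box=(330,60,460,260));crop(im,330,110,470,220,5,"pics/s33c.png")
im,d=arm.get_image("top");cv2.imwrite("pics/t33.png",im);np.save("pics/t33.npy",d);crop(im,175,130,295,230,6,"pics/t33c.png")
E
```

```text
clock: 37.92
position: [446.7, 169.7, 329.3]
ee_rot: [-0.657, 0.751, -0.009, 0.071]
contact_force: [0.8, 1.5, 0.9]
gripper_width: 39.8
t 37.92 pos [446.7 169.7 329.3] yawY 172.1 tz [ 0.119  0.079 -0.99 ] w 39.8 F [0.8 1.5 0.9] j [ 0.71  0.18 -0.5   0.03 -0.74 -0.86]
tab rect (s,z) ((260.2746887207031, 86.56840515136719), (59.9323844909668, 47.76578903198242), 1.1304086446762085)
top edge tilt deg (mouth-down +): -4.8
```

View pics/t33c.png

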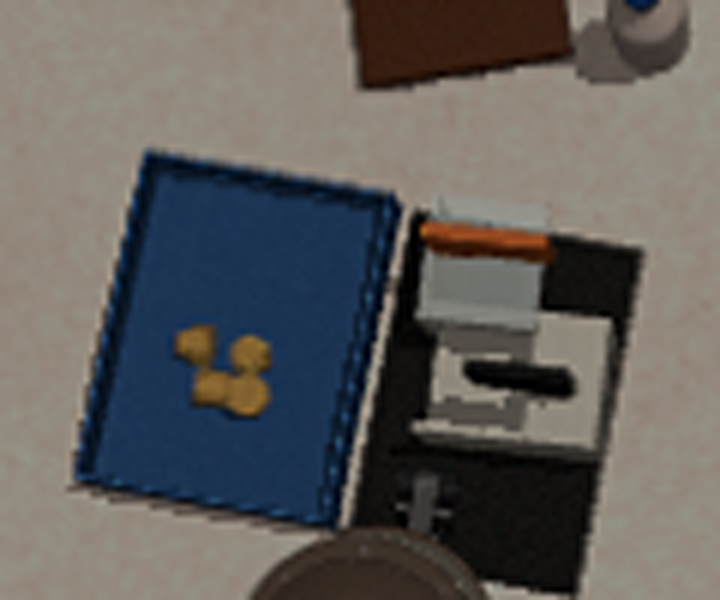

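View pics/s33c.png

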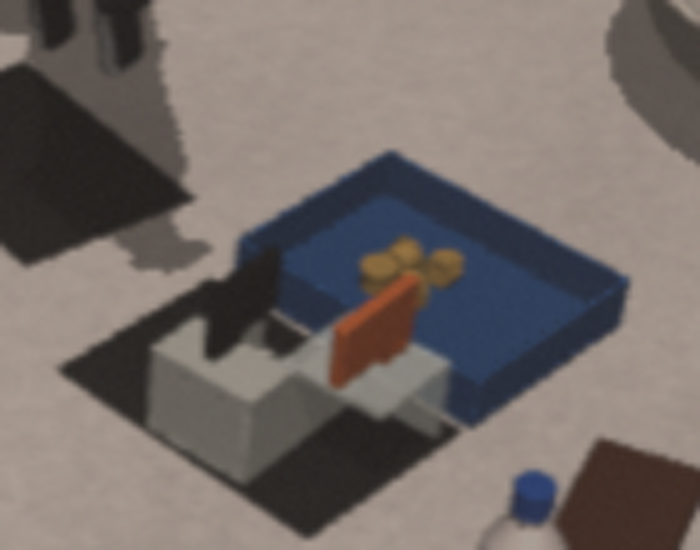

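```bash
python3 - <<'E'
from h import *
im=cv2.imread("pics/t33.png");d=np.load("pics/t33.npy");H,S,V=cv2.split(cv2.cvtColor(im,cv2.COLOR_BGR2HSV))
w=np.zeros(H.shape,bool);w[187:197,251:273]=1
m=w&(V<40)
c=max(cv2.findContours(m.astype(np.uint8),0,1)[0],key=cv2.contourArea)
r=cv2.minAreaRect(onz("top",c[:,0,:],100)[:,:2].astype(np.float32));print("black",r)
v,u=np.nonzero(m);P=deproj("top",np.c_[u,v],d[v,u]);Q=P[np.abs(P[:,2]-100)<6];print(len(Q),cv2.minAreaRect(Q[:,:2].astype(np.float32)))
# plane of the rear plate
v,u=np.mgrid[183:204,264:276];u=u.ravel();v=v.ravel();P=deproj("top",np.c_[u,v],d[v,u]);k=(np.abs(P[:,2]-57)<8)&(V[v,u]>90);Q=P[k]
A=np.c_[Q[:,:2]-Q[:,:2].mean(0),np.ones(len(Q))];co,*_=np.linalg.lstsq(A,Q[:,2],rcond=None);print("plate n",len(Q),"z",co[2],"slopes",co[:2].round(3),"extent",np.ptp(Q[:,:2],axis=0))
# fittings
m=((H>12)&(H<30)&(S>110)).astype(np.uint8);m[:,:180]=0;m[:,240:]=0;m[:155]=0;m[225:]=0
v,u=np.nonzero(m);P=deproj("top",np.c_[u,v],d[v,u]);print("fit",len(u),"z pct",np.percentile(P[:,2],[5,50,95]),P.mean(0))
uv=np.array([[148,152],[398,196],[335,526],[77,476]])/6+[175,130];T=onz("top",uv,32);print("tray",T.mean(0).round(1))
E
```

```text
black ((588.5813598632812, 151.14666748046875), (49.66640090942383, 12.696465492248535), 81.58326721191406)
41 ((591.0339965820312, 151.92022705078125), (49.135498046875, 6.969149589538574), 85.20994567871094)
plate n 200 z 57.196337145114526 slopes [0.008 0.007] extent [61.01794649 33.85488836]
fit 132 z pct [ 5.58446945 17.92464337 25.0582127 ] [601.80236121 305.83773741  17.15170713]
tray [616.1 296.5  32. ]
```

```bash
python3 - <<'E'
from h import *
im,d=arm.get_image("top");cv2.imwrite("pics/t34.png",im)
s=arm.read_state();print(s["clock"],s["contact_force"].round(1),s["joint_vel"].round(3))
print(arm.job_done())
E
```

```text
38.075 [ 0.5 -0.4  0.4] [-0.013  0.014  0.023  0.002  0.002  0.002]
the job is handed in; nothing more can be done
None
```

View pics/t34.png

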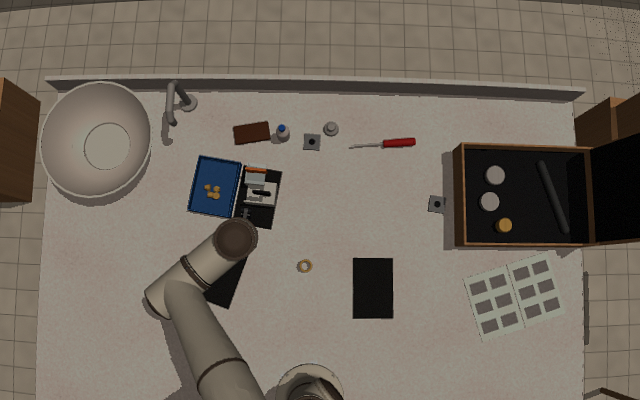

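The job is done and handed in at 38.1 s. `job_done` gave no verdict, so what follows rests on my own measurements.

**What I did**
- I carried the tin by both tabs, lid shut, to the mat farthest from the base. I let go there and slid the lid about 53 mm aside.
- The moves cannot tilt the tool. So I gripped the black tab and pressed the tin's rear underside on the tray's near rim, which turned it in the fingers to about 34° mouth-down.
- All four fittings came out into the tray. I then righted the tin by dragging its lip back along the mat, and released it.

**Last checks**
- **Fittings:** all four are in the tray, and the highest brass measured about 25 mm above the counter.
- **Tin:** it stands about 14 mm off the mat's centre. Its rear plate is at 57 mm, as expected for an underside on the mat, with a tilt of about 0.01 rad.
- **Tray and other things:** the tray measured within 1 mm of where it started. The bystanders look unmoved in the last picture. I judged them by eye and did not measure them.
- **Robot:** it stood clear of everything and nearly still.

**What disagreed**
- The two tilt estimates (tab rectangle and tab top edge) differed by up to about 7°.
- On the standing tin, the tab's top edge still read −4.8°. The depth fit of the plate showed it level, and I trusted that fit.
- Pressing on the rim left the tool leaning about 8°.
- The tin ended turned about 3° from the mat's axis.

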